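Check the pigment jars for loose caps

ROBOT

A 6-joint arm with a two-finger parallel gripper is mounted at the origin on a cart in front of the work surface, level with it; the furniture and walls round the work are solid. World frame = base frame: x ahead of the robot, y to its left, z up, the work surface at z = 0. Lengths are in m, angles in degrees, forces in N, time in s.
With the tool pointing down it reaches from about 0.4 to 0.825 m from the base axis. Payload 7 kg.
Tool frame: the origin (TCP) lies at the very end of the fingers, on their centre line; the grasp point (between the pads) lies 19 mm behind it (r.grasp_offset is the z of the grasp point in the tool frame, in m); z points along the fingers, y is the direction in which the jaws open and shut (so a half turn about z gives the same grasp; the last joint's range is limited). The gripper opens to 88 mm and grips with 3 to 60 N. Pads are 19 mm wide; open, the fingers measure 130 mm over their backs; the gripper's body (78 mm by 193 mm) begins 47 mm behind the grasp point.
Start: joints at [-56.66, 20.546, 0.682, 0, -70.136, -16.507], TCP at [0.195, -0.646, 0.227] pointing down, gripper open.
Joint ranges: [-176.03, 176.03], [-82.01, 121.73], [-58.28, 71.71], [-173.87, 95.51], [-174.79, -0.11], [-173.66, 173.66]. Speed limits (degrees/s): [136.94, 136.94, 172.46, 180, 180, 180].

INTERFACE

Orientations are given as [roll, pitch, yaw] about the fixed x, y, z axes, in that order (R = Rz(yaw) Ry(pitch) Rx(roll)).
In Python, from plant import r gives the robot as it stands.
- The arm moves only by the tool carry_out, never from a script. Its argument "plan" is a list of rows, each a list of 6 numbers: the shift along the world's x, y, z in m, then the turn, a rotation vector about the world's x, y, z in rad. In form: [[tx, ty, tz, wx, wy, wz], ...]. A call has 1 to 12 rows; each row shifts and turns the pose as measured when the row begins; what a row does not reach is not made up. A row lasts 1/12 s, in which the tool goes at most 41.7 mm and 7.16 degrees, less where a joint would pass 70% of its speed; a pose out of reach is approached as far as the arm can. A call with a gripper value outside its range is refused whole. "fingers" is the closure, from -1 (fully open) to 1 (shut), set as the call begins (left out, the last holds). The fingers move at their own pace and stop on an object; "force" is the grip in N (left out, the last holds). Time passes only in rows, so rows that do not move let the fingers close. It gives the time, the measured TCP pose, the force and the opening at its end, in the units of the state.
- r.get_state(): the state, without advancing time (a new reading comes with each control period).
- r.capture(name): name is "scene" or "side" or "wrist"; returns the picture (384x512x3 uint8, red, green, blue); there is no depth.
- r.camera_model(name): a dict with "fov_y" (degrees; the focal length in pixels is half the picture's height over the tangent of half this angle, whatever the lens; pixels are square), "cx", "cy" (the principal point, pixels), "k1" (the pictures are not rectified: a ray, as slopes to the right and down, at radius r is drawn at 1 + k1 r^2 times it, then the intrinsics apply), "R" (3x3) and "t" (3): a world point X has camera coordinates R X + t; the wrist camera has in their place "mount" (4x4, takes a point from camera to tool coordinates, whose origin is the TCP and whose axes are the flange's). Camera axes: x right, y down, z forward; pixel columns grow to the right and rows downward; lengths in m; the calibration is good to about 2 mm. A picture is of the moment at which its call begins: read the wrist's pose just before it. camera_model takes no time and is no camera call.
- r.close_job(): hands the job in, once; it reports no verdict.
The state is a dict: "time_s": time; "joints": joint angles; "qd": joint speeds; "joint_torque": joint torques, N m; "tcp_pos": TCP position; "eef_rot": TCP orientation; "contact_force": force on the tool from outside, world axes, zero at the start; "moment": the same for the moment, N m; "gripper_width": finger opening in m.
Only numpy, scipy, OpenCV 4.12 (cv2) and the standard library are available. Lean on these libraries where they do the work, as an engineer would, in place of code of your own. Each camera call takes 0.05 s, during which the arm holds its last target.

TASK

Pigment jars with loose caps take up damp, so check the four on the board: give each cap one gentle twist of about an eighth of a turn - if the whole jar turns along, the cap is tight; if the cap turns by itself, it is loose. Set every jar with a loose cap upright on the floor of the rework tray, carrying it by the glass and not by its cap, and setting it down rather than dropping it. Leave the tight jars standing where they are, as the twist left them; do not unscrew a cap, tip a jar, or push the cup and the white casts about.

Things in the scene. Friction and masses are not known exactly. Their poses are not given: they have to be found in the camera images.
- jar_a_mid (a point): Screw jar of brown pigment with a pale label and a ribbed black cap, upright on the jar board, 0.25 to 0.45 kg. Glass 58 mm across, 0 to 74 mm above its foot; cap 55 mm across, 74 to 94 mm. Point on the jar's axis 48 mm above its foot; its axes turn with the glass, z up. The four jars look alike and stand in a square of about 120 mm pitch, in an order drawn anew each time
- jar_b_mid (a point): Jar like jar_a, same point and axes. Any jar's cap may be loose: it then turns on the glass under about 0.02 N m (at least 0.7 rad clockwise, more the other way) while the glass stands still by its own weight
- jar_c_mid (a point): Jar like jar_a, same point and axes. If a jar's cap is tight, it does not turn on the glass: the whole jar turns with it on the cork, which takes about 0.1 N m
- jar_d_mid (a point): Jar like jar_a, same point and axes
- jar_a_rim (a point): Point on the edge of the cap of jar_a, 27.5 mm from the jar's axis, 38 mm above jar_a_mid. It turns with the cap: at the start it lies within 0.15 rad of the +x axis of the glass, and that angle changes only if the cap turns on the glass
- jar_b_rim (a point): The same point on the cap of jar_b
- jar_c_rim (a point): The same point on the cap of jar_c
- jar_d_rim (a point): The same point on the cap of jar_d
- jar_board: Square plywood board with a cork inlay, 250 x 250 mm, its top 14 mm above the table, fixed; the four jars stand on it. Origin at the centre of its underside
- rework_tray: Shallow pale wooden tray, 140 mm (its x) x 220 mm (its y), fixed; rim 28 mm and inner floor 7 mm above the table, walls 7 mm thick, a steel bow handle beyond each short end. Origin at the centre of its underside. The blue cup stands in its -y half; the +y half is free, its middle at y = +50 mm
- trial_star: White cast star, about 52 x 50 mm and 13 mm high, lying at the middle of the board between the jars. Origin at the centre of its underside
- cup: Blue plaster-mixing cup, 89 mm wide at its rim, 62 mm high, standing in the -y half of the rework tray. Origin at the centre of its underside
- frog: White cast frog, about 76 x 69 x 38 mm, on the table left of the board. Origin at the centre of its underside
- owl: White cast owl, about 46 x 55 mm and 60 mm high, on the table beyond the rework tray. Origin at the centre of its underside
Not all that is in view belongs to the job. What is shaped like the part that bears jar_b_mid but red or yellow is not meant.

How it is judged (in metres and radians):
On the way, in this order (a step that is already met when the one before it is completed fails the run):
1. a loose cap has been found: twisted, it has turned on its glass by more than 0.3 rad from square, its jar still in its place on the board ((((y of jar_a_rim in the frame of jar_a_mid above 0.008 m or y of jar_a_rim in the frame of jar_a_mid below -0.008 m) and distance of jar_a_mid from where it was at the start of the episode below 0.02 m) or ((y of jar_b_rim in the frame of jar_b_mid above 0.008 m or y of jar_b_rim in the frame of jar_b_mid below -0.008 m) and distance of jar_b_mid from where it was at the start of the episode below 0.02 m) or ((y of jar_c_rim in the frame of jar_c_mid above 0.008 m or y of jar_c_rim in the frame of jar_c_mid below -0.008 m) and distance of jar_c_mid from where it was at the start of the episode below 0.02 m) or ((y of jar_d_rim in the frame of jar_d_mid above 0.008 m or y of jar_d_rim in the frame of jar_d_mid below -0.008 m) and distance of jar_d_mid from where it was at the start of the episode below 0.02 m))), for 0.1 s.
2. a jar whose cap turned has been lifted off the board ((((y of jar_a_rim in the frame of jar_a_mid above 0.008 m or y of jar_a_rim in the frame of jar_a_mid below -0.008 m) and distance of jar_a_mid from where it was at the start of the episode above 0.03 m and contact force between the fingers and jar_a above 0.5 N and contact force between jar_a and jar_board below 0.05 N) or ((y of jar_b_rim in the frame of jar_b_mid above 0.008 m or y of jar_b_rim in the frame of jar_b_mid below -0.008 m) and distance of jar_b_mid from where it was at the start of the episode above 0.03 m and contact force between the fingers and jar_b above 0.5 N and contact force between jar_b and jar_board below 0.05 N) or ((y of jar_c_rim in the frame of jar_c_mid above 0.008 m or y of jar_c_rim in the frame of jar_c_mid below -0.008 m) and distance of jar_c_mid from where it was at the start of the episode above 0.03 m and contact force between the fingers and jar_c above 0.5 N and contact force between jar_c and jar_board below 0.05 N) or ((y of jar_d_rim in the frame of jar_d_mid above 0.008 m or y of jar_d_rim in the frame of jar_d_mid below -0.008 m) and distance of jar_d_mid from where it was at the start of the episode above 0.03 m and contact force between the fingers and jar_d above 0.5 N and contact force between jar_d and jar_board below 0.05 N))), for 0.1 s.
At the end, for the whole second after the job is handed in: Each jar whose cap turned on the glass is upright, at rest on the rework tray's floor, clear of its walls; each other jar is upright within 30 mm of its start, turned by its twist (cap edge moved over 9 mm, about 0.35 rad); star, cup, frog, owl within 30 mm of their starts ((((y of jar_a_rim in the frame of jar_a_mid above 0.008 m or y of jar_a_rim in the frame of jar_a_mid below -0.008 m) and x of jar_a_mid in the frame of rework_tray between -0.045 and 0.045 m and y of jar_a_mid in the frame of rework_tray between -0.085 and 0.085 m and z of jar_a_mid in the frame of rework_tray between 0.05 and 0.06 m) or (y of jar_a_rim in the frame of jar_a_mid between -0.008 and 0.008 m and distance of jar_a_mid from where it was at the start of the episode below 0.03 m and distance of jar_a_rim from where it was at the start of the episode above 0.009 m)) and (((y of jar_b_rim in the frame of jar_b_mid above 0.008 m or y of jar_b_rim in the frame of jar_b_mid below -0.008 m) and x of jar_b_mid in the frame of rework_tray between -0.045 and 0.045 m and y of jar_b_mid in the frame of rework_tray between -0.085 and 0.085 m and z of jar_b_mid in the frame of rework_tray between 0.05 and 0.06 m) or (y of jar_b_rim in the frame of jar_b_mid between -0.008 and 0.008 m and distance of jar_b_mid from where it was at the start of the episode below 0.03 m and distance of jar_b_rim from where it was at the start of the episode above 0.009 m)) and (((y of jar_c_rim in the frame of jar_c_mid above 0.008 m or y of jar_c_rim in the frame of jar_c_mid below -0.008 m) and x of jar_c_mid in the frame of rework_tray between -0.045 and 0.045 m and y of jar_c_mid in the frame of rework_tray between -0.085 and 0.085 m and z of jar_c_mid in the frame of rework_tray between 0.05 and 0.06 m) or (y of jar_c_rim in the frame of jar_c_mid between -0.008 and 0.008 m and distance of jar_c_mid from where it was at the start of the episode below 0.03 m and distance of jar_c_rim from where it was at the start of the episode above 0.009 m)) and (((y of jar_d_rim in the frame of jar_d_mid above 0.008 m or y of jar_d_rim in the frame of jar_d_mid below -0.008 m) and x of jar_d_mid in the frame of rework_tray between -0.045 and 0.045 m and y of jar_d_mid in the frame of rework_tray between -0.085 and 0.085 m and z of jar_d_mid in the frame of rework_tray between 0.05 and 0.06 m) or (y of jar_d_rim in the frame of jar_d_mid between -0.008 and 0.008 m and distance of jar_d_mid from where it was at the start of the episode below 0.03 m and distance of jar_d_rim from where it was at the start of the episode above 0.009 m)) and (((y of jar_a_rim in the frame of jar_a_mid above 0.008 m or y of jar_a_rim in the frame of jar_a_mid below -0.008 m) and x of jar_a_mid in the frame of rework_tray between -0.045 and 0.045 m and y of jar_a_mid in the frame of rework_tray between -0.085 and 0.085 m and z of jar_a_mid in the frame of rework_tray between 0.05 and 0.06 m) or ((y of jar_b_rim in the frame of jar_b_mid above 0.008 m or y of jar_b_rim in the frame of jar_b_mid below -0.008 m) and x of jar_b_mid in the frame of rework_tray between -0.045 and 0.045 m and y of jar_b_mid in the frame of rework_tray between -0.085 and 0.085 m and z of jar_b_mid in the frame of rework_tray between 0.05 and 0.06 m) or ((y of jar_c_rim in the frame of jar_c_mid above 0.008 m or y of jar_c_rim in the frame of jar_c_mid below -0.008 m) and x of jar_c_mid in the frame of rework_tray between -0.045 and 0.045 m and y of jar_c_mid in the frame of rework_tray between -0.085 and 0.085 m and z of jar_c_mid in the frame of rework_tray between 0.05 and 0.06 m) or ((y of jar_d_rim in the frame of jar_d_mid above 0.008 m or y of jar_d_rim in the frame of jar_d_mid below -0.008 m) and x of jar_d_mid in the frame of rework_tray between -0.045 and 0.045 m and y of jar_d_mid in the frame of rework_tray between -0.085 and 0.085 m and z of jar_d_mid in the frame of rework_tray between 0.05 and 0.06 m)) and angle between each of jar_a_mid, jar_b_mid, jar_c_mid, jar_d_mid's own z axis and vertical below 0.1 rad and linear speed of each of jar_a, jar_b, jar_c, jar_d below 0.02 m/s and distance of each of trial_star, cup, frog, owl from where it was at the start of the episode below 0.03 m); the robot touches nothing.
It fails at once if a jar is tipped by more than 0.4 rad (angle between any of jar_a_mid, jar_b_mid, jar_c_mid, jar_d_mid's own z axis and vertical above 0.4 rad).
It fails at once if a cap is unscrewed (more than a quarter of a turn from square to the glass) (x of jar_a_rim in the frame of jar_a_mid below 0 m or x of jar_b_rim in the frame of jar_b_mid below 0 m or x of jar_c_rim in the frame of jar_c_mid below 0 m or x of jar_d_rim in the frame of jar_d_mid below 0 m).
It fails at once if a jar is lifted by its cap ((height (world z) of jar_a_mid above 0.078 m and contact force between the fingers and jar_a above 1 N and z of the grasp point in the frame of jar_a_mid above 0.029 m) or (height (world z) of jar_b_mid above 0.078 m and contact force between the fingers and jar_b above 1 N and z of the grasp point in the frame of jar_b_mid above 0.029 m) or (height (world z) of jar_c_mid above 0.078 m and contact force between the fingers and jar_c above 1 N and z of the grasp point in the frame of jar_c_mid above 0.029 m) or (height (world z) of jar_d_mid above 0.078 m and contact force between the fingers and jar_d above 1 N and z of the grasp point in the frame of jar_d_mid above 0.029 m)).
It fails at once if a jar is dropped (moves faster than 0.6 m/s out of the gripper) ((linear speed of jar_a above 0.6 m/s and contact force between the fingers and jar_a below 0.1 N) or (linear speed of jar_b above 0.6 m/s and contact force between the fingers and jar_b below 0.1 N) or (linear speed of jar_c above 0.6 m/s and contact force between the fingers and jar_c below 0.1 N) or (linear speed of jar_d above 0.6 m/s and contact force between the fingers and jar_d below 0.1 N)).
It fails at once if the star, cup, frog or owl is pushed more than 50 mm (distance of any of trial_star, cup, frog, owl from where it was at the start of the episode above 0.05 m).
It also fails if it takes over 72 s, if anything falls off the work surface, if the arm or the gripper's body presses on something with over 40 N, if the wrist force passes 120 N, or if a joint passes its speed limit or range.

## Working session

There is one attempt and no reset: what is moved stays moved. The work goes in short steps, Python scripts to look and compute and a tool call to move; the robot and the scene stay as the last step left them, time stands still between calls to the robot, and variables do not carry over. Pictures are saved under pics/ and viewed, and the job is handed in when it is done.

Besides the shell and the picture viewer there is one more tool, called as name([rows], argument=value, ...), one row to a line, values as JSON. carry_out: Moves the arm, as the interface text tells. Its arguments: {"type":"object","properties":{"plan":{"type":"array"},"fingers":{"type":"number"},"force":{"type":"number"}},"required":["plan"]}

```bash
ls; mkdir -p pics; python3 - <<'E'
from plant import r
import cv2
s=r.get_state(); print(s)
for n in("scene","side","wrist"):
    im=r.capture(n); cv2.imwrite(f"pics/{n}0.png",im[:,:,::-1]); print(n,r.camera_model(n))
print(r.grasp_offset)
E
```

```text
pics
{'time_s': 0.0, 'joints': array([-5.66600212e+01,  2.05912660e+01,  6.33533955e-01, -2.00741583e-02,
       -7.01377636e+01, -1.65054519e+01]), 'qd': array([-0.00195336, -0.13679036,  0.01538428,  0.03319169, -0.02008956,
        0.02402107]), 'joint_torque': array([-6.36197856e-04, -5.82710767e+01,  2.93057996e+01,  6.99732274e+00,
        6.82371654e-03, -1.44211845e-04]), 'tcp_pos': array([ 0.19529296, -0.64560418,  0.22562294]), 'eef_rot': array([ 1.79903078e+02, -9.04018902e-03, -1.63172302e+02]), 'contact_force': array([ 0.7228904 , -0.51338343, -0.52159225]), 'moment': array([ 0.02613437, -0.01936673,  0.01353446]), 'gripper_width': 0.08779369064510235}
scene {'fov_y': 51.122616434984444, 'cx': 252.08728451105475, 'cy': 189.01039363200735, 'k1': -0.11717754018852497, 'R': array([[-0.63186604, -0.77486332, -0.01822473],
       [-0.46195083,  0.39537258, -0.79390299],
       [ 0.62237186, -0.49322141, -0.60777126]]), 't': array([0.28532746, 0.35641224, 0.93425365])}
side {'fov_y': 42.85236311554813, 'cx': 256.99732037520135, 'cy': 190.52279245155356, 'k1': 0.062483687634510315, 'R': array([[-0.99838438, -0.05665215, -0.00437747],
       [-0.0325741 ,  0.63377167, -0.772834  ],
       [ 0.04655703, -0.77144281, -0.63459313]]), 't': array([0.54354836, 0.15308262, 1.30694472])}
wrist {'fov_y': 70.96850440583842, 'cx': 249.5188085723774, 'cy': 189.71462656259752, 'k1': 0.004601676608086027, 'mount': array([[-2.95227769e-04, -9.61619335e-01, -2.74386894e-01,
         7.41578187e-02],
       [ 9.99999950e-01, -2.53293907e-04, -1.88257664e-04,
        -4.55845244e-04],
       [ 1.11531682e-04, -2.74386936e-01,  9.61619362e-01,
        -1.59359506e-01],
       [ 0.00000000e+00,  0.00000000e+00,  0.00000000e+00,
         1.00000000e+00]])}
-0.0188
```

View pics/scene0.png

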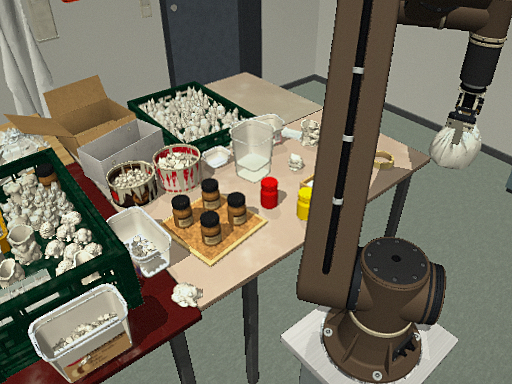

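View pics/side0.png

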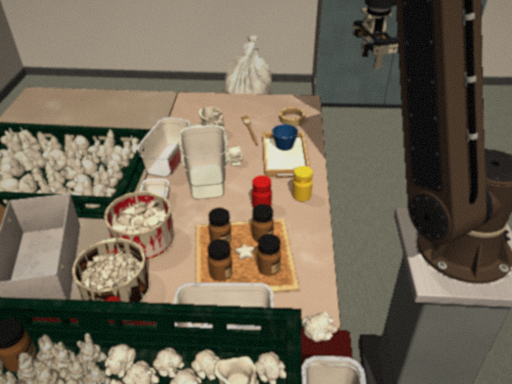

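View pics/wrist0.png

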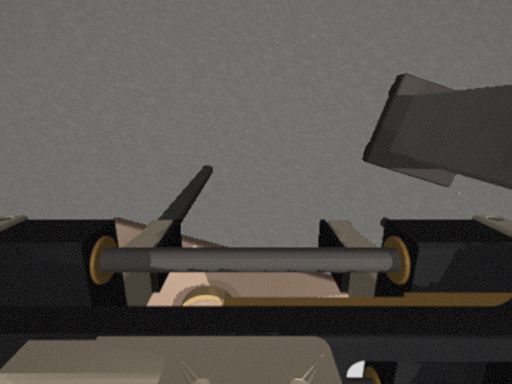

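```bash
cat > h.py <<'E'
import numpy as np,cv2
from scipy.spatial.transform import Rotation as Ro
from plant import r
def K(m):
    f=192/np.tan(np.radians(m["fov_y"])/2); return np.array([[f,0,m["cx"]],[0,f,m["cy"]],[0,0,1]])
def ext(n,s=None):
    m=r.camera_model(n)
    if n!="wrist": return m,np.array(m["R"]),np.array(m["t"])
    s=s or r.get_state(); T=np.eye(4); T[:3,:3]=Ro.from_euler("xyz",s["eef_rot"],degrees=True).as_matrix(); T[:3,3]=s["tcp_pos"]
    C=np.linalg.inv(T@m["mount"]); return m,C[:3,:3],C[:3,3]
def ray(n,uv,s=None):
    m,R,t=ext(n,s); D=np.array([m["k1"],0,0,0,0.])
    p=cv2.undistortPoints(np.array([[uv]],float),K(m),D)[0,0]
    return -R.T@t, R.T@np.array([p[0],p[1],1])
def onz(n,uv,z,s=None):
    c,d=ray(n,uv,s); return c+d*(z-c[2])/d[2]
def proj(n,X,s=None):
    m,R,t=ext(n,s); return cv2.projectPoints(np.array(X,float).reshape(-1,1,3),cv2.Rodrigues(R)[0],t,K(m),np.array([m["k1"],0,0,0,0.]))[0][:,0]
def tri(obs):
    A=np.zeros((3,3));b=np.zeros(3)
    for n,uv in obs:
        c,d=ray(n,uv); d/=np.linalg.norm(d); P=np.eye(3)-np.outer(d,d);A+=P;b+=P@c
    return np.linalg.solve(A,b)
def crop(im,x0,y0,x1,y1,k,fn):
    cv2.imwrite(fn,cv2.resize(im[y0:y1,x0:x1,::-1] ,None,fx=k,fy=k,interpolation=cv2.INTER_CUBIC))
E
python3 - <<'E'
from h import *
a=cv2.imread("pics/side0.png")[:,:,::-1]; crop(a,185,195,305,300,6,"pics/sc.png"); crop(a,220,95,340,215,5,"pics/st.png")
b=cv2.imread("pics/scene0.png")[:,:,::-1]; crop(b,150,170,320,270,4.5,"pics/cc.png")
E
```

```text
(no output)
```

View pics/sc.png

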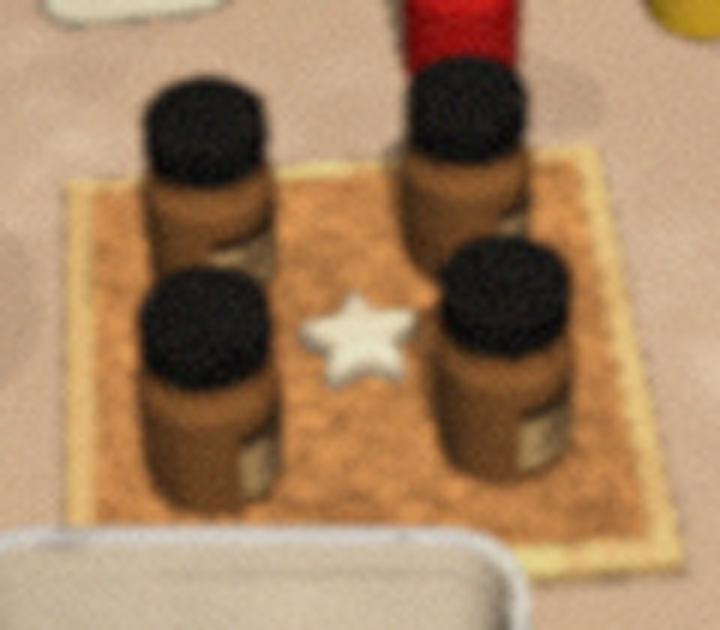

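View pics/st.png

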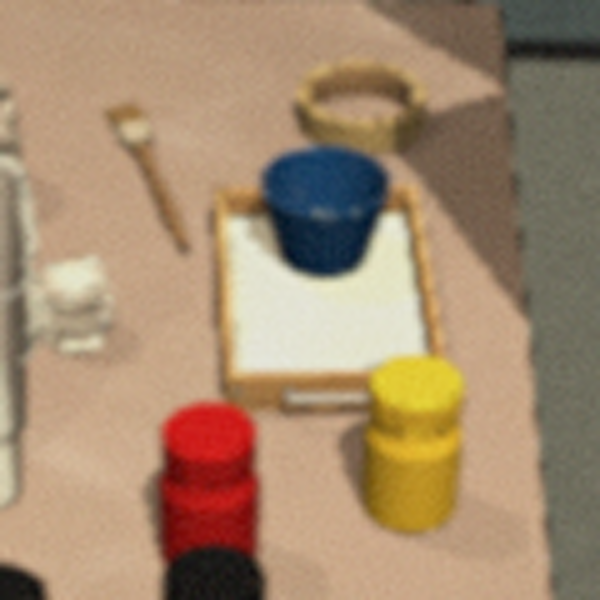

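View pics/cc.png

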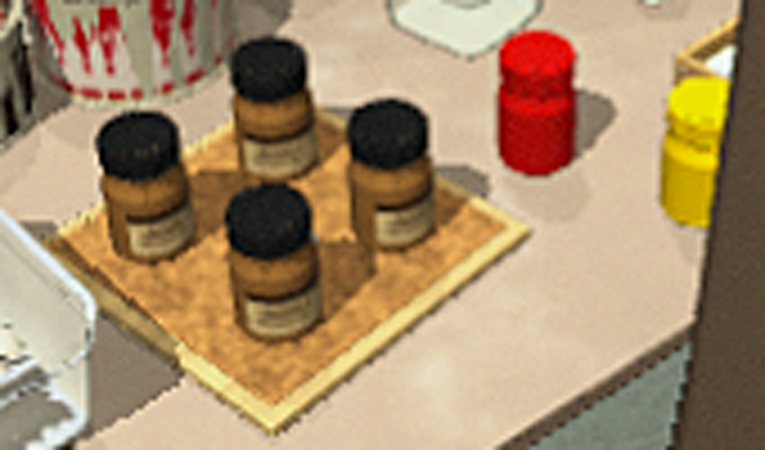

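```bash
python3 - <<'E'
from h import *
np.set_printoptions(precision=4,suppress=True)
for p in [(205,116),(466,95),(205,306),(505,276)]:
    print("side",onz("side",(p[0]/6+185-.4,p[1]/6+195-.4),.108)[:2])
for p in [(138,136),(269,62),(389,123),(270,211)]:
    print("scene",onz("scene",(p[0]/4.5+150-.4,p[1]/4.5+170-.4),.108)[:2])
print("board corners side",[onz("side",(x/6+185-.4,y/6+195-.4),.014)[:2] for x,y in[(70,185),(597,148),(682,568)]])
print("board corners scene",[onz("scene",(x/4.5+150-.4,y/4.5+170-.4),.014)[:2] for x,y in[(273,432),(530,230)]])
S=lambda p,z:onz("side",(p[0]/5+220-.4,p[1]/5+95-.4),z)
print("tray rim corners",[S(p,.028)[:2] for p in[(218,190),(232,383),(412,190)]])
print("tray floor corners",[S(p,.007)[:2] for p in[(236,372)]])
print("cup rim",S((326,183),.062)[:2],"red top",S((210,432),.1)[:2],"yellow top",S((417,383),.1)[:2], "yellow base",S((412,507),.0)[:2])
print("owl",S((80,340),0)); print("frog",onz("side",(320,327),.02),"star",onz("side",(360/6+185,340/6+195),.027))
E
```

```text
side [0.6411 0.0178]
side [ 0.5304 -0.0014]
side [0.6279 0.1296]
side [0.5095 0.1067]
scene [0.6278 0.1307]
scene [0.6391 0.0174]
scene [ 0.5304 -0.0049]
scene [0.5085 0.106 ]
board corners side [array([ 0.715, -0.035]), array([ 0.4722, -0.0727]), array([0.4348, 0.1739])]
board corners scene [array([0.4297, 0.1676]), array([ 0.4682, -0.0756])]
tray rim corners [array([ 0.5509, -0.4959]), array([ 0.5318, -0.2752]), array([ 0.4168, -0.5024])]
tray floor corners [array([ 0.5308, -0.3147])]
cup rim [ 0.4767 -0.455 ] red top [ 0.5387 -0.134 ] yellow top [ 0.4222 -0.1855] yellow base [ 0.4195 -0.1939]
owl [ 0.635  -0.3538  0.    ]
frog [0.388  0.2819 0.02  ] star [0.5713 0.0695 0.027 ]
```

carry_out([
  [0.017,0.034,0.008,0,0,-0.007],
  [0.017,0.034,0.008,0,0,-0.007],
  [0.017,0.034,0.008,0,0,-0.007],
  [0.017,0.034,0.008,0,0,-0.007],
  [0.017,0.034,0.008,0,0,-0.007],
  [0.017,0.034,0.008,0,0,-0.007],
  [0.017,0.034,0.008,0,0,-0.007],
  [0.017,0.034,0.008,0,0,-0.007],
  [0.017,0.034,0.008,0,0,-0.007],
  [0.017,0.034,0.008,0,0,-0.007],
  [0.017,0.034,0,0,0,-0.007],
  [0.017,0.034,0,0,0,-0.007],
], fingers=-1, force=15)

```text
time_s: 1.15
tcp_pos: [0.3984, -0.2226, 0.302]
eef_rot: [179.3, -0.1, -168.9]
contact_force: [1.6, 0.1, -0.6]
gripper_width: 0.0875
```

carry_out([
  [0.017,0.033,0,0,0,-0.005],
  [0.017,0.033,0,0,0,-0.005],
  [0.017,0.033,0,0,0,-0.005],
  [0.017,0.033,0,0,0,-0.005],
  [0.017,0.033,0,0,0,-0.005],
  [0.017,0.033,0,0,0,-0.005],
  [0.017,0.033,0,0,0,-0.005],
  [0.017,0.033,0,0,0,-0.005],
  [0.0,0.0,0,0,0,0],
  [0,0,0,0,0,0],
])

```text
time_s: 1.98
tcp_pos: [0.5387, 0.0636, 0.3023]
eef_rot: [179.3, 0.1, -170.9]
contact_force: [-0.6, 0.2, -0.0]
gripper_width: 0.0877
```

```bash
python3 - <<'E'
from h import *
s=r.get_state(); print(s["tcp_pos"],s["eef_rot"],s["joints"],s["moment"])
im=r.capture("wrist"); cv2.imwrite("pics/w1.png",im[:,:,::-1])
print(proj("wrist",[[.640,.018,.108],[.530,-.003,.108],[.628,.130,.108],[.509,.106,.108]],s))
np.save("s1.npy",s,allow_pickle=True)
E
```

```text
[0.53869235 0.06363662 0.30225947] [ 1.79276844e+02  6.72416040e-02 -1.70857855e+02] [  26.94577772    5.59324036   -8.7728389    -0.69041096  -75.34979856
 -107.63024598] [-0.09637972  0.06668824 -0.02466479]
[[205.41305236 234.06568103]
 [199.06922024 156.11077833]
 [283.8225153  237.40164348]
 [283.39637292 153.34317706]]
```

View pics/w1.png

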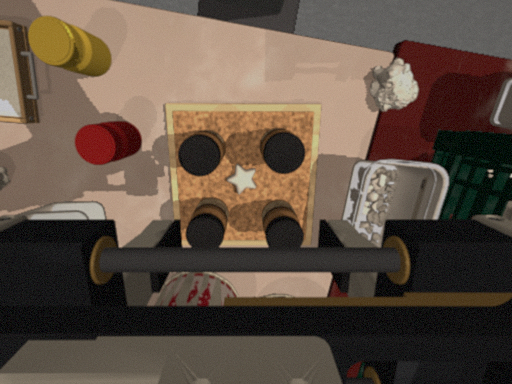

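```bash
python3 - <<'E'
from h import *
im=cv2.imread("pics/w1.png"); crop(im[:,:,::-1],160,95,330,250,4.6,"pics/w1c.png")
E
```

```text
(no output)
```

View pics/w1c.png

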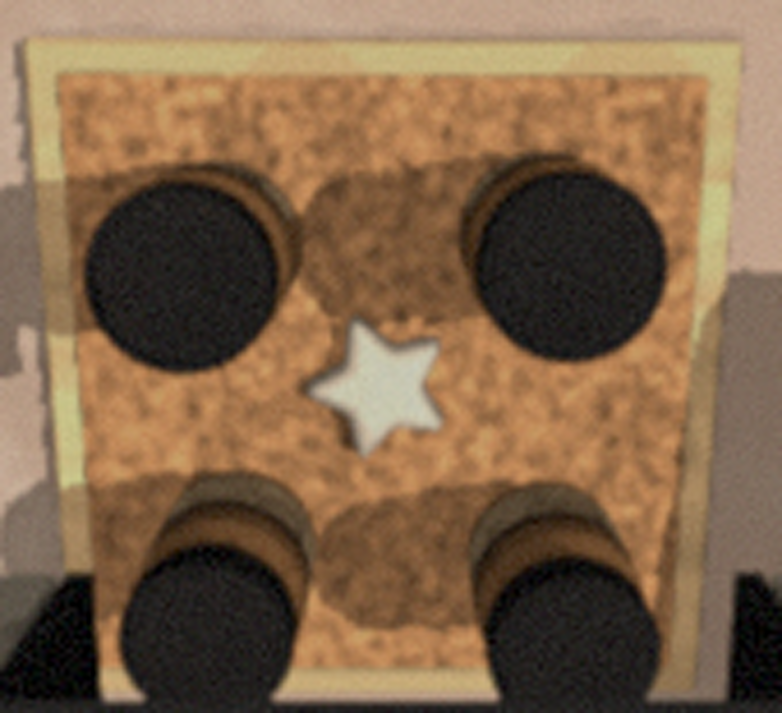

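```bash
python3 - <<'E'
from h import *
s=np.load("s1.npy",allow_pickle=True).item()
W=lambda x,y,z:onz("wrist",(x/4.6+160-.4,y/4.6+95-.4),z,s)[:2].round(4)
for n,p in dict(J2=(181,276),J4=(570,265),J1=(208,630),J3=(574,642)).items(): print(n,W(*p,.108))
print([W(*p,.014) for p in[(25,40),(740,43)]])
E
```

```text
J2 [ 0.528  -0.0034]
J4 [0.5075 0.1059]
J1 [0.6362 0.0167]
J3 [0.6229 0.1298]
[array([ 0.4723, -0.0787]), array([0.4342, 0.1641])]
```

carry_out([
  [-0.01,0.014,-0.03,0,0,0],
  [-0.01,0.014,-0.03,0,0,0],
  [-0.01,0.014,-0.03,0,0,0],
  [0,0,-0.035,0,0,0],
  [0,0,0,0,0,0],
])

```text
time_s: 2.45
tcp_pos: [0.5069, 0.1024, 0.1756]
eef_rot: [179.2, 0.4, -171.2]
contact_force: [-0.7, 1.0, -1.1]
gripper_width: 0.0881
```

```bash
python3 - <<'E'
from h import *
s=r.get_state(); print(s["tcp_pos"],s["eef_rot"],s["joints"],s["moment"])
im=r.capture("wrist"); cv2.imwrite("pics/w2.png",im[:,:,::-1])
print(proj("wrist",[[.5085,.106,.108]],s))
E
```

```text
[0.5069468  0.1023713  0.17564281] [ 179.20563474    0.4228239  -171.16648313] [  32.74763792    7.75628623  -23.33257321   -0.65273483  -58.20426979
 -113.57068844] [-0.23184503  0.38201372 -0.00882077]
[[252.80222689 201.49598372]]
```

View pics/w2.png

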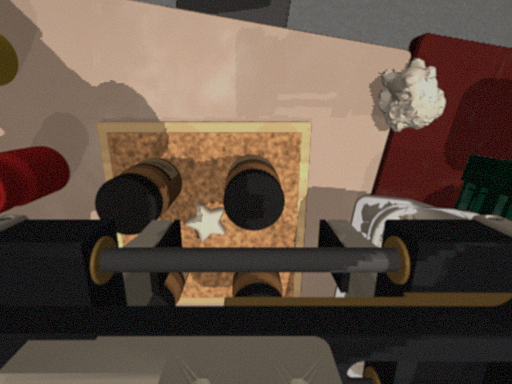

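carry_out([
  [0.001,0.004,-0.03,0.007,0,0],
  [0,0,-0.03,0.005,0,0],
  [0,0,-0.022,0,0,0],
  [0,0,0,0,0,0],
])

```text
time_s: 2.83
tcp_pos: [0.5165, 0.1058, 0.1058]
eef_rot: [178.4, 1.6, -171.2]
contact_force: [-0.7, -0.8, -0.4]
gripper_width: 0.0875
```

carry_out([
  [0,0,0,0,0,0],
  [0,0,0,0,0,0],
])

```text
time_s: 3.0
tcp_pos: [0.519, 0.1053, 0.1099]
eef_rot: [178.4, 1.8, -171.3]
contact_force: [0.2, -0.1, 0.3]
gripper_width: 0.0873
```

```bash
python3 - <<'E'
from h import *
s=r.get_state(); print(s["tcp_pos"],s["eef_rot"],s["joints"],s["qd"],s["moment"],s["contact_force"])
E
```

```text
[0.5190049  0.10525318 0.10985123] [ 178.38735587    1.7694746  -171.25680163] [  32.09888481   12.15330451  -27.63069655   -1.04930033  -47.95716578
 -112.64343108] [-0.68322129 -1.60921772  2.56646012  0.9287007  -2.09901809  0.07190879] [-0.09694848  0.10143233  0.00392523] [ 0.18168288 -0.06373016  0.25166175]
```

```bash
cat >> h.py <<'E'
def delta(x,y,z,yaw):
    s=r.get_state(); R=Ro.from_euler("xyz",s["eef_rot"],degrees=True); G=Ro.from_euler("xyz",[180,0,yaw],degrees=True)
    print("t",round(s["time_s"],2),"d",(np.array([x,y,z])-s["tcp_pos"]).round(4),"rot",(G*R.inv()).as_rotvec().round(4),"M",s["moment"].round(3),"F",s["contact_force"].round(1),"j",s["joints"].round(1),"w",round(s["gripper_width"],4))
E
python3 -c "
from h import *
delta(.508,.1065,.092,-171.2)"
```

```text
t 3.0 d [-0.011   0.0012 -0.0179] rot [-0.0325  0.0262  0.0006] M [-0.097  0.101  0.004] F [ 0.2 -0.1  0.3] j [  32.1   12.2  -27.6   -1.   -48.  -112.6] w 0.0873
```

carry_out([
  [-0.011,0.001,-0.01,-0.032,0.026,0],
  [0,0,-0.004,0,0,0],
  [0,0,0,0,0,0],
])

```text
time_s: 3.25
tcp_pos: [0.5125, 0.1073, 0.103]
eef_rot: [179.8, 0.6, -171.3]
contact_force: [-0.3, 1.0, 0.3]
gripper_width: 0.0879
```

```bash
python3 -c "
from h import *
delta(.508,.1065,.092,-171.2)"
```

```text
t 3.25 d [-0.0045 -0.0008 -0.011 ] rot [-0.0043  0.0097  0.0009] M [-0.032  0.026 -0.012] F [-0.3  1.   0.3] j [ 3.340e+01  1.280e+01 -2.830e+01  1.000e-01 -4.830e+01 -1.147e+02] w 0.0879
```

carry_out([
  [-0.006,-0.001,-0.012,-0.004,0.011,0],
  [-0.001,0,-0.003,0,0.003,0],
  [-0.001,0,-0.002,0,0.003,0],
])

```text
time_s: 3.5
tcp_pos: [0.5069, 0.1073, 0.0892]
eef_rot: [179.7, -0.0, -171.2]
contact_force: [-0.1, -0.3, 1.2]
gripper_width: 0.0879
```

```bash
python3 -c "
from h import *
delta(.508,.1065,.092,-171.2)"
```

```text
t 3.5 d [ 0.0011 -0.0008  0.0028] rot [-0.0044 -0.0012  0.0001] M [-0.014 -0.028  0.048] F [-0.1 -0.3  1.2] j [  33.5   13.7  -29.2   -0.3  -47.1 -114.5] w 0.0879
```

carry_out([
  [0.001,-0.001,0.002,-0.004,0,0],
  [0,0,0,0,0,0],
  [0,0,0,0,0,0],
  [0,0,0,0,0,0],
], fingers=1, force=12)

```text
time_s: 3.83
tcp_pos: [0.5084, 0.106, 0.0918]
eef_rot: [180.0, -0.1, -171.2]
contact_force: [-0.2, -0.2, -0.2]
gripper_width: 0.0667
```

```bash
python3 -c "
from h import *
delta(.508,.1065,.092,-171.2)"
```

```text
t 3.83 d [-0.0004  0.0005  0.0002] rot [-0.0003 -0.0011  0.0003] M [ 0.045 -0.049 -0.049] F [-0.2 -0.2 -0.2] j [ 3.340e+01  1.360e+01 -2.890e+01 -1.000e-01 -4.750e+01 -1.146e+02] w 0.0667
```

Settled well at the target. Continue closing.

carry_out([
  [0,0,0,0,0,0],
  [0,0,0,0,0,0],
  [0,0,0,0,0,0],
  [0,0,0,0,0,0],
])

```text
time_s: 4.17
tcp_pos: [0.5086, 0.1064, 0.092]
eef_rot: [179.9, -0.0, -171.2]
contact_force: [-0.4, -0.1, -0.2]
gripper_width: 0.0545
```

```bash
python3 -c "
from h import *
delta(.508,.1065,.092,-171.2)
for n in('scene','side'): cv2.imwrite('pics/%s_g4.png'%n,r.capture(n)[:,:,::-1])"
```

```text
t 4.17 d [-0.0006  0.0001  0.    ] rot [-0.0011 -0.0005  0.0004] M [ 0.134  0.011 -0.049] F [-0.4 -0.1 -0.2] j [ 3.340e+01  1.360e+01 -2.890e+01 -1.000e-01 -4.750e+01 -1.146e+02] w 0.0545
```

carry_out([
  [0,0,0,0,0,-0.09],
  [0,0,0,0,0,-0.09],
  [0,0,0,0,0,-0.09],
  [0,0,0,0,0,-0.09],
])

```text
time_s: 4.6
tcp_pos: [0.5089, 0.1063, 0.0919]
eef_rot: [180.0, 0.0, 167.5]
contact_force: [0.0, 0.3, -1.5]
gripper_width: 0.0545
```

```bash
python3 -c "
from h import *
delta(.508,.1065,.092,-207)"
```

```text
t 4.6 d [-0.0009  0.0002  0.0001] rot [-0.0007  0.0004 -0.2535] M [ 0.011 -0.198 -0.062] F [ 0.   0.3 -1.5] j [  33.4   13.6  -28.9   -0.   -47.4 -135.9] w 0.0545
```

carry_out([
  [0,0,0,0,0,-0.09],
  [0,0,0,0,0,-0.09],
])

```text
time_s: 4.77
tcp_pos: [0.5091, 0.1063, 0.092]
eef_rot: [180.0, 0.0, 156.7]
contact_force: [1.5, 0.3, -0.4]
gripper_width: 0.0547
```

```bash
python3 -c "
from h import *
delta(.508,.1065,.092,-207)"
```

```text
t 4.77 d [-0.0011  0.0002  0.    ] rot [-0.0004  0.0007 -0.0645] M [-0.093 -0.203  0.028] F [ 1.5  0.3 -0.4] j [  33.4   13.6  -28.9    0.   -47.4 -146.7] w 0.0547
```

carry_out([
  [0,0,0,0,0,-0.09],
  [0,0,0,0,0,0],
])

```text
time_s: 4.93
tcp_pos: [0.5093, 0.1062, 0.0919]
eef_rot: [180.0, 0.0, 151.0]
contact_force: [0.1, 0.7, 0.2]
gripper_width: 0.0548
```

```bash
python3 -c "
from h import *
delta(.508,.1065,.092,-207)
A=[]
for n in('scene','side'):
    im=r.capture(n); cv2.imwrite('pics/%s_h4.png'%n,im[:,:,::-1])
def c(f): return cv2.imread('pics/'+f+'.png')
k=lambda im,x0,y0,x1,y1:cv2.resize(im[y0:y1,x0:x1],(390,390*(y1-y0)//(x1-x0)),interpolation=cv2.INTER_CUBIC)
top=np.hstack([k(c('scene_g4'),160,180,260,250),k(c('scene_h4'),160,180,260,250)])
bot=np.hstack([k(c('side_g4'),190,210,310,295),k(c('side_h4'),190,210,310,295)])
cv2.imwrite('pics/t4.png',np.vstack([top,bot]))"
```

```text
t 4.93 d [-0.0013  0.0003  0.0001] rot [-0.0002  0.001   0.0343] M [-0.012 -0.028  0.036] F [0.1 0.7 0.2] j [  33.4   13.6  -28.9    0.   -47.4 -152.4] w 0.0548
```

View pics/t4.png

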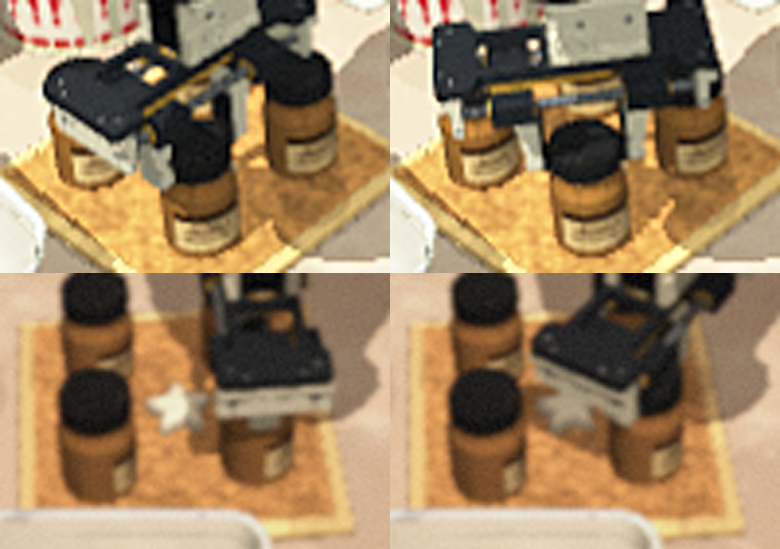

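carry_out([
  [0,0,0,0,0,0],
  [0,0,0,0,0,0],
  [0,0,0,0,0,0],
  [0,0,0,0,0,0],
  [0,0,0,0,0,0],
  [0,0,0,0,0,0],
  [0,0,0.02,0,0,0],
  [0,0,0.03,0,0,0.03],
  [0.003,-0.015,0.01,0,0,0.1],
  [0.003,-0.018,0,0,0,0.1],
  [0.003,-0.018,0,0,0,0.1],
  [0.003,-0.018,0,0,0,0.1],
], fingers=-1)

```text
time_s: 6.03
tcp_pos: [0.5211, 0.0371, 0.155]
eef_rot: [-179.9, 0.2, 177.8]
contact_force: [-0.3, -0.2, 0.0]
gripper_width: 0.0873
```

carry_out([
  [0.003,-0.018,0,0,0,0.1],
  [0.003,-0.016,0,0,0,0.1],
  [0,0,0,0,0,0],
])

```text
time_s: 6.28
tcp_pos: [0.5274, -0.0005, 0.1556]
eef_rot: [-179.9, 0.2, -169.8]
contact_force: [-0.2, -0.3, -0.2]
gripper_width: 0.088
```

```bash
python3 -c "
from h import *
im=r.capture('wrist'); cv2.imwrite('pics/w3.png',im[:,:,::-1])
print(proj('wrist',[[.529,-.003,.108],[.5085,.106,.108]]))
delta(.529,-.003,.092,-171.2)"
```

```text
[[246.02598479 208.58670986]
 [382.58375265 206.84565113]]
t 6.33 d [ 0.0017 -0.0032 -0.0636] rot [ 0.0014  0.0041 -0.0181] M [0.039 0.022 0.015] F [ 0.  -0.3  0. ] j [  21.5   10.   -23.9    0.2  -56.  -101.7] w 0.0876
```

View pics/w3.png

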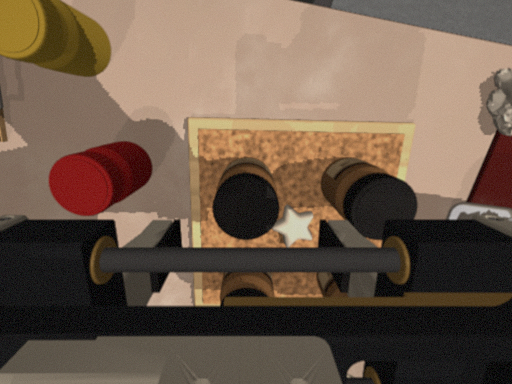

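carry_out([
  [0.001,-0.003,-0.028,0,0.004,-0.018],
  [0,0,-0.024,0,0.002,0],
  [0,0,-0.004,0,0,0],
  [0,0,0,0,0,0],
])

```text
time_s: 6.67
tcp_pos: [0.5295, -0.0016, 0.0999]
eef_rot: [-180.0, 0.1, -171.8]
contact_force: [-0.2, 0.2, 0.0]
gripper_width: 0.0876
```

```bash
python3 -c "
from h import *
delta(.529,-.003,.092,-171.2)"
```

```text
t 6.67 d [-0.0005 -0.0014 -0.0079] rot [0.0002 0.0022 0.0101] M [-0.03  -0.029 -0.046] F [-0.2  0.2  0. ] j [ 2.110e+01  1.380e+01 -2.740e+01  1.000e-01 -4.870e+01 -1.029e+02] w 0.0876
```

carry_out([
  [0,-0.001,-0.009,0,0.002,0.01],
  [0,0,0,0,0,0],
  [0,0,0,0,0,0],
  [0,0,0,0,0,0],
  [0,0,0,0,0,0],
  [0,0,0,0,0,0],
  [0,0,0,0,0,0],
  [0,0,0,0,0,0],
  [0,0,0,0,0,0],
], fingers=1)

```text
time_s: 7.42
tcp_pos: [0.5308, -0.0007, 0.0939]
eef_rot: [180.0, 0.2, -171.2]
contact_force: [-0.5, -0.3, -2.2]
gripper_width: 0.0541
```

```bash
python3 -c "
from h import *
delta(.529,-.003,.092,-171.2)
for n in('scene','side'): cv2.imwrite('pics/%s_g2.png'%n,r.capture(n)[:,:,::-1])"
```

```text
t 7.42 d [-0.0018 -0.0023 -0.0019] rot [-0.0009  0.0037 -0.0004] M [-0.023  0.014 -0.02 ] F [-0.5 -0.3 -2.2] j [  21.1   14.3  -27.7    0.   -47.8 -102.3] w 0.0541
```

carry_out([
  [0,0,0,0,0,-0.09],
  [0,0,0,0,0,-0.09],
  [0,0,0,0,0,-0.09],
  [0,0,0,0,0,-0.09],
])

```text
time_s: 7.85
tcp_pos: [0.5305, -0.0005, 0.0938]
eef_rot: [180.0, 0.2, 167.5]
contact_force: [-1.4, -0.0, -2.4]
gripper_width: 0.0545
```

```bash
python3 -c "
from h import *
delta(.529,-.003,.092,-208)"
```

```text
t 7.85 d [-0.0015 -0.0025 -0.0018] rot [ 0.0005  0.003  -0.271 ] M [0.092 0.17  0.023] F [-1.4 -0.  -2.4] j [ 2.120e+01  1.430e+01 -2.770e+01  1.000e-01 -4.780e+01 -1.237e+02] w 0.0545
```

carry_out([
  [0,0,0,0,0,-0.09],
  [0,0,0,0,0,-0.09],
  [0,0,0,0,0,-0.09],
  [0,0,0,0,0,0],
])

```text
time_s: 8.18
tcp_pos: [0.5303, -0.0002, 0.0938]
eef_rot: [180.0, 0.1, 151.0]
contact_force: [-0.3, -0.1, -2.0]
gripper_width: 0.0547
```

```bash
cat >> h.py <<'E'
def cmp(t):
    for n in('scene','side'):
        im=r.capture(n); cv2.imwrite('pics/%s_h%s.png'%(n,t),im[:,:,::-1])
    c=lambda f:cv2.imread('pics/'+f+'.png')
    k=lambda im,x0,y0,x1,y1:cv2.resize(im[y0:y1,x0:x1],(390,390*(y1-y0)//(x1-x0)),interpolation=cv2.INTER_CUBIC)
    top=np.hstack([k(c('scene_g'+t),160,180,260,250),k(c('scene_h'+t),160,180,260,250)])
    bot=np.hstack([k(c('side_g'+t),190,210,310,295),k(c('side_h'+t),190,210,310,295)])
    cv2.imwrite('pics/t%s.png'%t,np.vstack([top,bot]))
E
python3 -c "
from h import *
delta(.529,-.003,.092,-208)
cmp('2')"
```

```text
t 8.18 d [-0.0013 -0.0028 -0.0018] rot [0.0005 0.0026 0.0174] M [0.034 0.188 0.023] F [-0.3 -0.1 -2. ] j [ 2.120e+01  1.430e+01 -2.770e+01  1.000e-01 -4.790e+01 -1.403e+02] w 0.0547
```

View pics/t2.png

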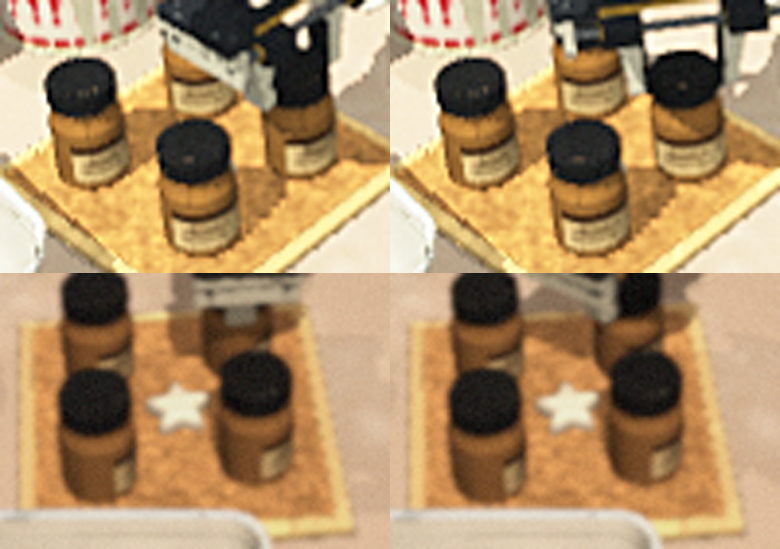

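```bash
python3 -c "
from h import *
A=cv2.imread('pics/scene0.png');B=cv2.imread('pics/scene_h2.png')
k=lambda im,x0,y0:cv2.resize(im[y0:y0+45,x0:x0+33],(396,540)[:2],interpolation=cv2.INTER_CUBIC)
cv2.imwrite('pics/lab.png',cv2.resize(np.hstack([k(A,194,206),k(B,194,206),k(A,221,188),k(B,221,188)]),(800,270)))
cv2.imwrite('pics/lab2.png',np.hstack([k(A,194,206),k(B,194,206)]))
cv2.imwrite('pics/lab3.png',np.hstack([k(A,221,188),k(B,221,188)]))"
```

```text
(no output)
```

View pics/lab2.png

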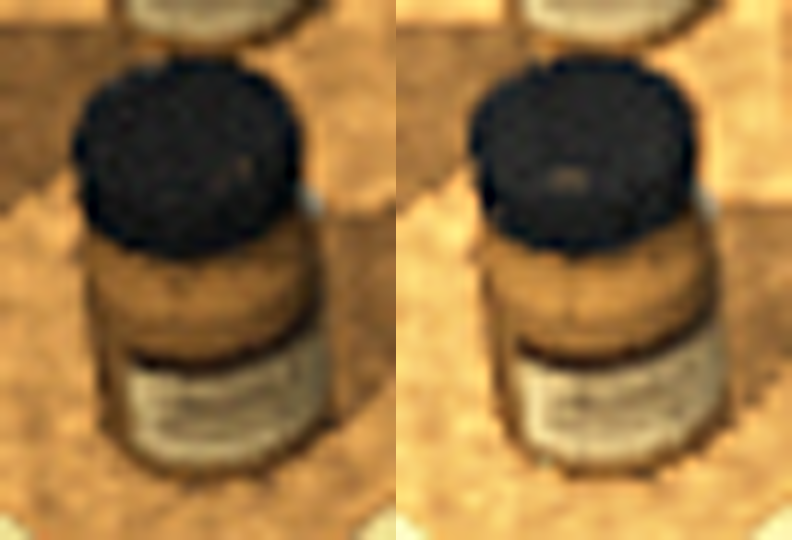

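View pics/lab3.png

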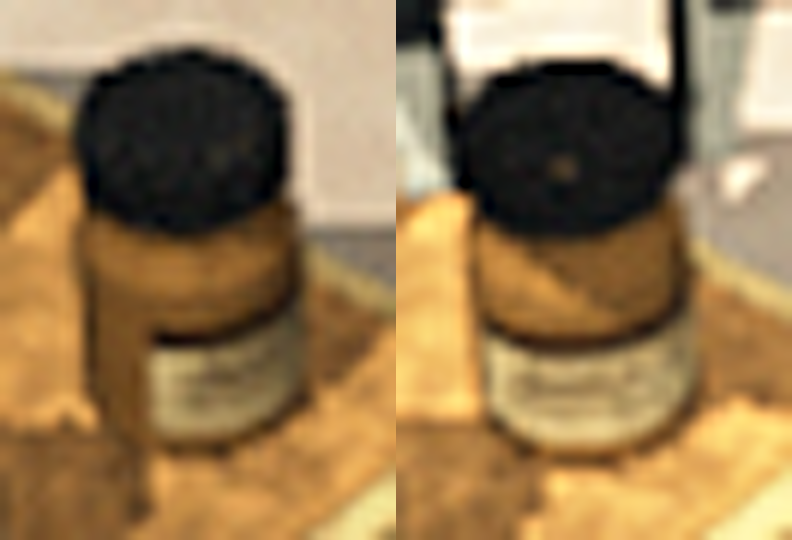

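carry_out([
  [0,0,0,0,0,0],
  [0,0,0,0,0,0],
  [0,0,0,0,0,0],
  [0,0,0,0,0,0],
  [0,0,0,0,0,0],
  [0,0,0,0,0,0],
  [0,0,0.02,0,0,0],
  [0,0,0.03,0,0,0.03],
  [0.015,0.003,0.01,0,0,0.1],
  [0.018,0.003,0,0,0,0.1],
  [0.018,0.003,0,0,0,0.1],
  [0.018,0.003,0,0,0,0.1],
], fingers=-1)

```text
time_s: 9.28
tcp_pos: [0.5996, 0.0113, 0.1593]
eef_rot: [-180.0, 0.4, 177.5]
contact_force: [-0.7, 1.1, 0.4]
gripper_width: 0.0875
```

carry_out([
  [0.018,0.003,0,0,0,0.1],
  [0.018,0.003,0,0,0,0.1],
  [0,0,0,0,0,0],
])

```text
time_s: 9.53
tcp_pos: [0.6404, 0.0181, 0.1597]
eef_rot: [-180.0, 0.5, -170.0]
contact_force: [1.1, -0.6, 0.3]
gripper_width: 0.0876
```

```bash
python3 -c "
from h import *
im=r.capture('wrist'); cv2.imwrite('pics/w4.png',im[:,:,::-1])
print(proj('wrist',[[.529,-.003,.108],[.639,.0175,.108]]))
delta(.639,.0175,.092,-171.2)"
```

```text
[[247.3071349   56.91031565]
 [249.69864842 205.46767447]]
t 9.58 d [ 0.0001 -0.0004 -0.0675] rot [-0.0012  0.0075 -0.0156] M [-0.031  0.033 -0.008] F [ 0.3  1.2 -0.1] j [ 19.1  19.7  -9.7   0.1 -60.1 -99.5] w 0.0875
```

View pics/w4.png

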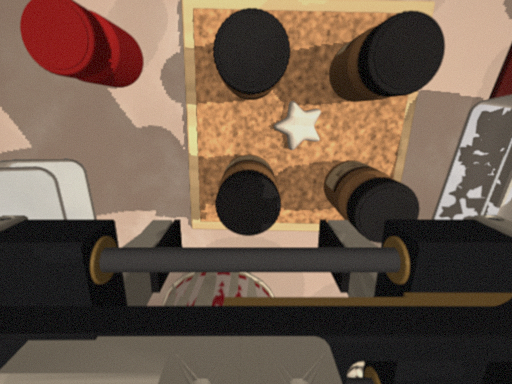

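```bash
python3 -c "
from h import *
for z in (0,.1,.12,.15): print(z,onz('wrist',(220,272),z)[:2],onz('scene',(180,152),z)[:2],onz('side',(139,196),z)[:2],onz('side',(172,210),z)[:2], 'base',onz('scene',(187,189),0)[:2])"
```

```text
0 [7.77920499e-01 5.27783238e-04] [ 1.01968248 -0.08783565] [ 0.91009964 -0.16872685] [ 0.79899467 -0.1108526 ] base [0.78980621 0.02125245]
0.1 [0.71094792 0.00184368] [ 0.87292464 -0.01437464] [ 0.86554581 -0.0518155 ] [ 7.66135295e-01 -3.28632488e-05] base [0.78980621 0.02125245]
0.12 [0.6975534  0.00210686] [8.43573076e-01 3.17566478e-04] [ 0.85663504 -0.02843324] [0.75956342 0.02213108] base [0.78980621 0.02125245]
0.15 [0.67746163 0.00250163] [0.79954572 0.02235587] [0.84326889 0.00664017] [0.74970561 0.055377  ] base [0.78980621 0.02125245]
```

carry_out([
  [-0.001,-0.001,-0.03,0,0.007,-0.015],
  [0,0,-0.026,0,0.002,0],
  [0,0,-0.006,0,0,0],
  [0,0,0,0,0,0],
])

```text
time_s: 9.92
tcp_pos: [0.6374, 0.0167, 0.0972]
eef_rot: [179.9, 0.1, -171.5]
contact_force: [-0.5, -0.4, -0.5]
gripper_width: 0.0875
```

```bash
python3 -c "
from h import *
delta(.638,.017,.092,-171.2)"
```

```text
t 9.92 d [ 0.0006  0.0003 -0.0052] rot [-0.0018  0.0007  0.0059] M [-0.039 -0.002 -0.045] F [-0.5 -0.4 -0.5] j [ 1.900e+01  2.310e+01 -1.350e+01 -1.000e-01 -5.330e+01 -1.004e+02] w 0.0875
```

carry_out([
  [0,0,-0.006,0,0,0.006],
  [0,0,0,0,0,0],
  [0,0,0,0,0,0],
  [0,0,0,0,0,0],
  [0,0,0,0,0,0],
  [0,0,0,0,0,0],
  [0,0,0,0,0,0],
  [0,0,0,0,0,0],
  [0,0,0,0,0,0],
], fingers=1)

```text
time_s: 10.67
tcp_pos: [0.6378, 0.0169, 0.0958]
eef_rot: [179.9, 0.3, -171.2]
contact_force: [0.2, -0.5, -2.0]
gripper_width: 0.055
```

```bash
python3 -c "
from h import *
delta(.638,.017,.092,-171.2)"
```

```text
t 10.67 d [ 0.0002  0.0001 -0.0038] rot [-0.0029  0.005   0.0007] M [-0.147  0.023 -0.004] F [ 0.2 -0.5 -2. ] j [ 1.900e+01  2.310e+01 -1.380e+01 -1.000e-01 -5.280e+01 -1.002e+02] w 0.055
```

carry_out([
  [0,0,0,0,0,-0.09],
  [0,0,0,0,0,-0.09],
  [0,0,0,0,0,-0.09],
  [0,0,0,0,0,-0.09],
  [0,0,0,0,0,-0.09],
  [0,0,0,0,0,-0.09],
  [0,0,0,0,0,-0.09],
  [0,0,0,0,0,0],
])

```text
time_s: 11.33
tcp_pos: [0.6379, 0.0183, 0.0958]
eef_rot: [179.8, 0.3, 151.0]
contact_force: [0.3, 0.1, -2.0]
gripper_width: 0.055
```

```bash
python3 -c "
from h import *
delta(.638,.017,.092,-208)
cv2.imwrite('pics/scene_h1.png',r.capture('scene')[:,:,::-1])
A=cv2.imread('pics/scene0.png');B=cv2.imread('pics/scene_h1.png')
k=lambda im,x0,y0:cv2.resize(im[y0:y0+45,x0:x0+33],(396,540)[:2],interpolation=cv2.INTER_CUBIC)
cv2.imwrite('pics/lab1.png',np.hstack([k(A,194,173),k(B,194,173)]))"
```

```text
t 11.33 d [ 0.0001 -0.0013 -0.0038] rot [-0.001   0.0064  0.0181] M [-0.049 -0.181 -0.004] F [ 0.3  0.1 -2. ] j [ 1.920e+01  2.300e+01 -1.390e+01  1.000e-01 -5.270e+01 -1.383e+02] w 0.055
```

View pics/lab1.png

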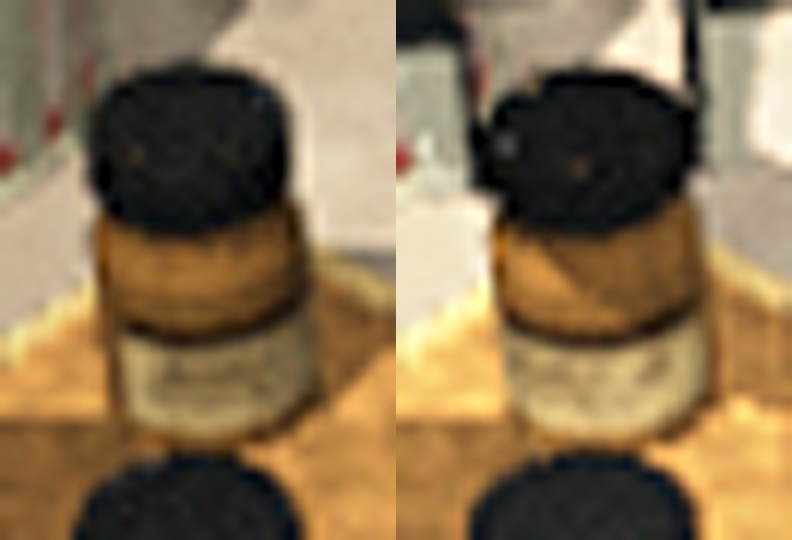

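```bash
python3 -c "
from h import *
def k(f,x0,y0,w=30,h=16):
    im=cv2.cvtColor(cv2.imread('pics/%s.png'%f),cv2.COLOR_BGR2GRAY)[y0:y0+h,x0:x0+w].astype(float)
    im=np.clip((im-np.percentile(im,2))/(np.percentile(im,98)-np.percentile(im,2)),0,1)*255
    return cv2.resize(im.astype(np.uint8),(w*13,h*13),interpolation=cv2.INTER_CUBIC)
rows=[np.hstack([k('scene0',195,197),k('scene_h1',195,197)]),np.hstack([k('scene0',195,231),k('scene_h2',195,231)])]
cv2.imwrite('pics/labz.png',np.vstack(rows))
for n in ('side',):cv2.imwrite('pics/side_h1.png',r.capture(n)[:,:,::-1])
A=cv2.imread('pics/side0.png');B=cv2.imread('pics/side_h1.png')
q=lambda im:cv2.resize(im[205:260,195:245],(390,429),interpolation=cv2.INTER_CUBIC)
cv2.imwrite('pics/labs.png',np.hstack([q(A),q(B)]))"
```

```text
(no output)
```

View pics/labz.png

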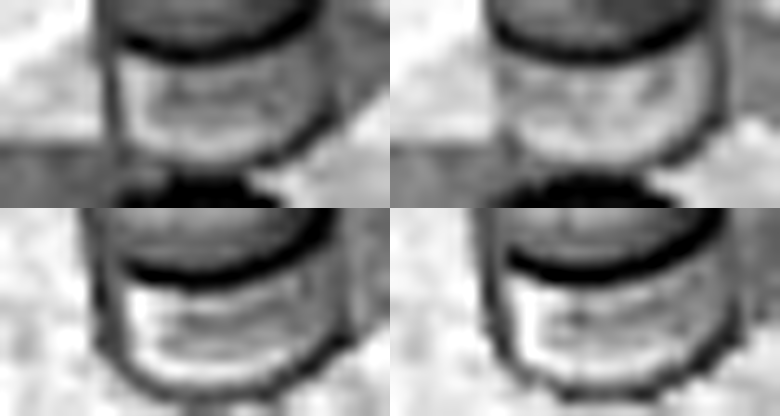

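View pics/labs.png

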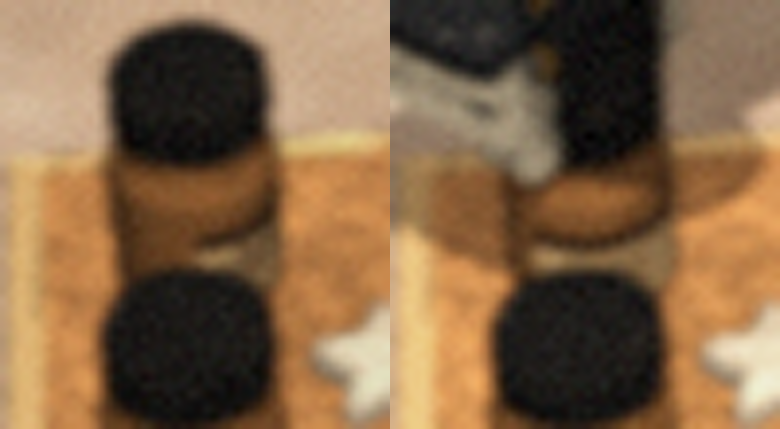

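carry_out([
  [0,0,0,0,0,0],
  [0,0,0,0,0,0],
  [0,0,0,0,0,0],
  [0,0,0,0,0,0],
  [0,0,0,0,0,0],
  [0,0,0,0,0,0],
  [0,0,0.02,0,0.003,0],
  [0,0,0.03,0,0.003,0.03],
  [-0.002,0.018,0.005,0,0,0.1],
  [-0.002,0.019,0,0,0,0.1],
  [-0.002,0.019,0,0,0,0.1],
  [-0.002,0.019,0,0,0,0.1],
], fingers=-1)

```text
time_s: 12.43
tcp_pos: [0.6302, 0.0915, 0.1546]
eef_rot: [-179.9, 0.1, 177.2]
contact_force: [-0.1, -0.4, -0.3]
gripper_width: 0.0876
```

carry_out([
  [-0.002,0.019,0,0,0,0.1],
  [-0.002,0.018,0,0,0,0.09],
  [0,0,0,0,0,0],
])

```text
time_s: 12.68
tcp_pos: [0.6261, 0.1329, 0.1556]
eef_rot: [-180.0, 0.2, -170.9]
contact_force: [0.8, 0.1, 0.0]
gripper_width: 0.088
```

```bash
python3 -c "
from h import *
im=r.capture('wrist'); cv2.imwrite('pics/w5.png',im[:,:,::-1])
print(proj('wrist',[[.627,.130,.108]]))
delta(.627,.130,.092,-171.2)"
```

```text
[[247.77508065 208.04902326]]
t 12.73 d [ 0.0009 -0.0018 -0.0635] rot [-0.0002  0.0037 -0.0007] M [ 0.037  0.05  -0.024] F [ 0.5 -0.3  0.5] j [ 2.940e+01  2.010e+01 -9.700e+00  1.000e-01 -6.000e+01 -1.106e+02] w 0.0876
```

View pics/w5.png

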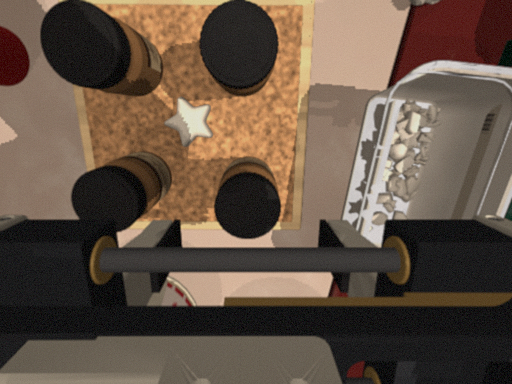

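```bash
python3 -c "
from h import *
for z in (0.02,.06,.09,.12): print(z,onz('wrist',(364,165),z)[:2],onz('wrist',(345,225),z)[:2],'side rim near corner',onz('side',(177,287),z)[:2],onz('side',(270,287),z)[:2])"
```

```text
0.02 [0.58893467 0.2538658 ] [0.66217231 0.25112105] side rim near corner [0.7268127  0.18703115] [0.50298395 0.17561378]
0.06 [0.5839658  0.23568301] [0.64725982 0.23331091] side rim near corner [0.71649069 0.21950096] [0.50228832 0.20857462]
0.09 [0.58023915 0.22204591] [0.63607545 0.21995331] side rim near corner [0.70874918 0.24385331] [0.50176659 0.23329525]
0.12 [0.5765125  0.20840882] [0.62489108 0.20659571] side rim near corner [0.70100768 0.26820566] [0.50124486 0.25801588]
```

carry_out([
  [0,-0.002,-0.03,0,0.004,0],
  [0,0,-0.024,0,0.002,0],
  [0,0,-0.006,0,0,0],
  [0,0,0,0,0,0],
])

```text
time_s: 13.07
tcp_pos: [0.6272, 0.1291, 0.0961]
eef_rot: [179.9, 0.1, -171.4]
contact_force: [0.0, 0.7, -0.2]
gripper_width: 0.0878
```

```bash
python3 -c "
from h import *
delta(.625,.130,.092,-171.2)"
```

```text
t 13.07 d [-0.0022  0.0009 -0.0041] rot [-0.0014  0.0015  0.0042] M [-0.061  0.04   0.054] F [ 0.   0.7 -0.2] j [  29.    23.4  -13.3   -0.   -53.2 -110.5] w 0.0878
```

carry_out([
  [-0.002,0.001,-0.006,0,0,0.004],
  [0,0,0,0,0,0],
  [0,0,0,0,0,0],
  [0,0,0,0,0,0],
  [0,0,0,0,0,0],
  [0,0,0,0,0,0],
  [0,0,0,0,0,0],
  [0,0,0,0,0,0],
  [0,0,0,0,0,0],
], fingers=1)

```text
time_s: 13.82
tcp_pos: [0.6264, 0.1294, 0.0937]
eef_rot: [179.9, 0.3, -171.4]
contact_force: [-0.9, 1.0, -2.0]
gripper_width: 0.0546
```

```bash
python3 -c "
from h import *
delta(.625,.13,.092,-171.2)
for n in('scene','side'): cv2.imwrite('pics/%s_g3.png'%n,r.capture(n)[:,:,::-1])"
```

```text
t 13.82 d [-0.0014  0.0006 -0.0017] rot [-0.0031  0.0049  0.0035] M [ 0.151  0.066 -0.012] F [-0.9  1.  -2. ] j [  29.1   23.3  -13.7   -0.   -52.6 -110.5] w 0.0546
```

carry_out([
  [0,0,0,0,0,-0.09],
  [0,0,0,0,0,-0.09],
  [0,0,0,0,0,-0.09],
  [0,0,0,0,0,-0.09],
  [0,0,0,0,0,-0.09],
  [0,0,0,0,0,-0.09],
  [0,0,0,0,0,-0.09],
  [0,0,0,0,0,0],
])

```text
time_s: 14.58
tcp_pos: [0.6276, 0.1284, 0.0937]
eef_rot: [180.0, 0.4, 150.9]
contact_force: [0.7, 0.5, -2.2]
gripper_width: 0.0544
```

```bash
python3 -c "
from h import *
delta(.625,.13,.092,-208)
cmp('3')"
```

```text
t 14.58 d [-0.0026  0.0016 -0.0017] rot [0.003  0.0063 0.02  ] M [-0.139 -0.146 -0.008] F [ 0.7  0.5 -2.2] j [  29.2   23.4  -13.8    0.4  -52.6 -148.6] w 0.0544
```

View pics/t3.png

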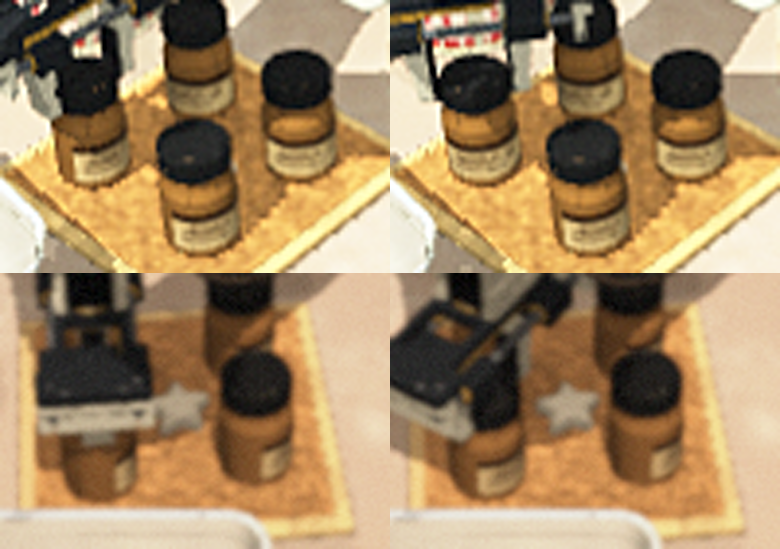

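carry_out([
  [0,0,0,0,0,0],
  [0,0,0,0,0,0],
  [0,0,0,0,0,0],
  [0,0,0,0,0,0],
  [0,0,0,0,0,0],
  [0,0,0,0,0,0],
  [0,0,0.02,0,0.003,0],
  [0,0,0.03,0,0.003,0.03],
  [-0.017,-0.003,0.005,0,0,0.1],
  [-0.019,-0.003,0,0,0,0.1],
  [-0.019,-0.003,0,0,0,0.1],
  [-0.019,-0.004,0,0,0,0.1],
], fingers=-1)

```text
time_s: 15.68
tcp_pos: [0.5551, 0.116, 0.1512]
eef_rot: [-179.8, 0.3, 177.3]
contact_force: [-0.3, 0.5, 0.3]
gripper_width: 0.0877
```

carry_out([
  [-0.019,-0.004,0,0,0,0.1],
  [-0.019,-0.004,0,0,0,0.1],
  [0,0,0,0,0,0],
])

```text
time_s: 15.93
tcp_pos: [0.5125, 0.1067, 0.1518]
eef_rot: [-179.9, 0.3, -170.2]
contact_force: [-0.9, -0.8, -1.6]
gripper_width: 0.0877
```

```bash
python3 -c "
from h import *
im=r.capture('wrist'); cv2.imwrite('pics/w6.png',im[:,:,::-1])
print(proj('wrist',[[.509,.106,.108]]))
delta(.509,.106,.052,-171.2)"
```

```text
[[249.69232093 202.33615409]]
t 15.98 d [-0.0051 -0.0013 -0.1002] rot [ 0.0009  0.0067 -0.0126] M [ 0.032 -0.     0.032] F [-0.4  0.4  0.2] j [  33.4    9.9  -24.5    0.3  -55.3 -114.1] w 0.0876
```

View pics/w6.png

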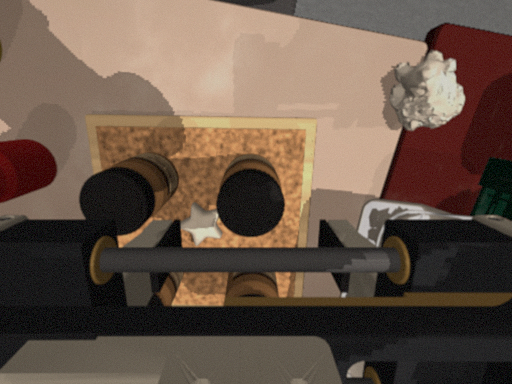

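carry_out([
  [-0.005,-0.001,-0.03,0,0.007,-0.012],
  [0,0,-0.03,0,0.003,0],
  [0,0,-0.025,0,0.003,0],
  [0,0,-0.008,0,0,0],
  [0,0,0,0,0,0],
])

```text
time_s: 16.4
tcp_pos: [0.5139, 0.1085, 0.0601]
eef_rot: [179.8, 0.2, -171.5]
contact_force: [1.1, 0.8, -0.2]
gripper_width: 0.0878
```

```bash
python3 -c "
from h import *
delta(.508,.106,.052,-171.2)"
```

```text
t 16.4 d [-0.0059 -0.0025 -0.0081] rot [-0.0035  0.0033  0.0055] M [-0.083  0.01  -0.047] F [ 1.1  0.8 -0.2] j [ 3.330e+01  1.640e+01 -3.030e+01 -1.000e-01 -4.300e+01 -1.147e+02] w 0.0878
```

carry_out([
  [-0.007,-0.002,-0.009,-0.003,0.003,0.005],
  [0,0,-0.001,0,0,0],
  [0,0,0,0,0,0],
])

```text
time_s: 16.65
tcp_pos: [0.5083, 0.107, 0.0508]
eef_rot: [-180.0, 0.1, -171.3]
contact_force: [0.5, 0.1, -0.1]
gripper_width: 0.0874
```

```bash
python3 -c "
from h import *
delta(.508,.106,.052,-171.2)"
```

```text
t 16.65 d [-0.0003 -0.001   0.0012] rot [-0.0002  0.0015  0.0011] M [ 0.028 -0.159 -0.03 ] F [ 0.5  0.1 -0.1] j [ 3.360e+01  1.680e+01 -3.150e+01  1.000e-01 -4.160e+01 -1.149e+02] w 0.0874
```

carry_out([
  [0,0,0,0,0,0],
  [0,0,0,0,0,0],
  [0,0,0,0,0,0],
  [0,0,0,0,0,0],
  [0,0,0,0,0,0],
  [0,0,0,0,0,0],
  [0,0,0,0,0,0],
  [0,0,0,0,0,0],
], fingers=1, force=25)

```text
time_s: 17.32
tcp_pos: [0.5102, 0.1081, 0.0543]
eef_rot: [179.9, 0.4, -171.3]
contact_force: [-0.0, -0.6, -0.4]
gripper_width: 0.0576
```

```bash
python3 -c "
from h import *
delta(.508,.106,.052,-171.2)"
```

```text
t 17.32 d [-0.0022 -0.0021 -0.0023] rot [-0.0033  0.0069  0.001 ] M [-0.045 -0.158 -0.026] F [-0.  -0.6 -0.4] j [ 3.360e+01  1.650e+01 -3.140e+01  1.000e-01 -4.170e+01 -1.149e+02] w 0.0576
```

carry_out([
  [0,0,0.01,0,0,0],
  [0,0,0.02,0,0,0],
  [0,0,0.025,0,0,0],
  [0,0,0.025,0,0,0],
  [0,0,0.025,0,0,0],
  [0,0,0.025,0,0,0],
])

```text
time_s: 17.82
tcp_pos: [0.5023, 0.1043, 0.1836]
eef_rot: [-179.8, -0.7, -171.4]
contact_force: [0.8, 0.6, -4.4]
gripper_width: 0.0579
```

```bash
python3 -c "
from h import *
delta(.470,-.335,.2,-175)
im=r.capture('side'); crop(im,180,150,310,270,5,'pics/lift.png')"
```

```text
t 17.82 d [-0.0323 -0.4393  0.0164] rot [ 0.0047 -0.0115 -0.0628] M [ 0.124 -0.222 -0.015] F [ 0.8  0.6 -4.4] j [ 3.360e+01  7.700e+00 -2.250e+01 -1.000e-01 -6.050e+01 -1.149e+02] w 0.0579
```

View pics/lift.png

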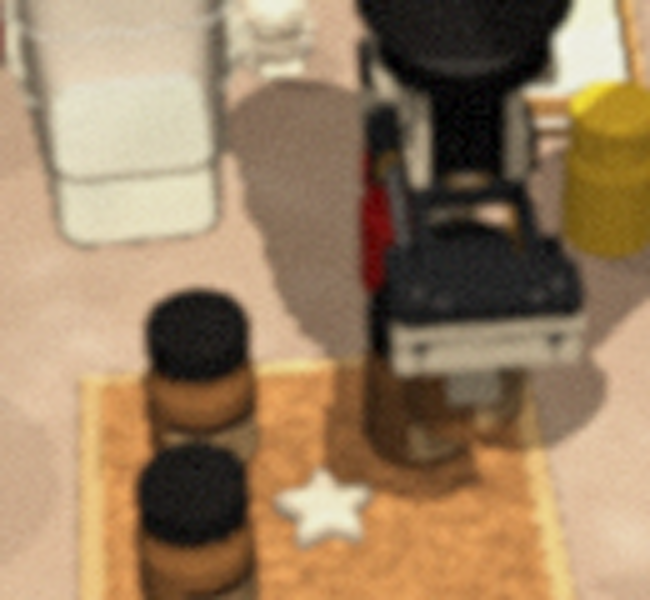

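carry_out([
  [-0.002,-0.02,0.003,0,0,0],
  [-0.003,-0.03,0.003,0,0,0],
  [-0.003,-0.032,0.003,0,0,0],
  [-0.003,-0.032,0,0,0,0],
  [-0.003,-0.032,0,0,0,0],
  [-0.003,-0.032,0,0,0,0],
  [-0.003,-0.032,0,0,0,0],
  [-0.003,-0.032,0,0,0,0],
  [-0.002,-0.032,0,0,0,0],
  [-0.002,-0.032,0,0,0,0],
  [0,-0.02,0,0,0,0],
  [0,0,0,0,0,0],
])

```text
time_s: 18.87
tcp_pos: [0.4705, -0.2318, 0.2054]
eef_rot: [179.8, -0.0, -171.0]
contact_force: [1.0, -0.4, -3.5]
gripper_width: 0.0575
```

```bash
python3 -c "
from h import *
im=r.capture('wrist'); cv2.imwrite('pics/w7.png',im[:,:,::-1])
im=r.capture('side'); cv2.imwrite('pics/s7.png',im[:,:,::-1])
s=r.get_state(); np.save('s7.npy',s,allow_pickle=True)
delta(.470,-.335,.2,-175)"
```

```text
t 18.97 d [-0.0006 -0.1054 -0.0053] rot [-0.0048 -0.0006 -0.0699] M [ 0.064 -0.028  0.01 ] F [-0.4 -0.  -3.9] j [ -4.7   7.3 -19.8  -0.3 -62.9 -76.1] w 0.0577
```

View pics/w7.png

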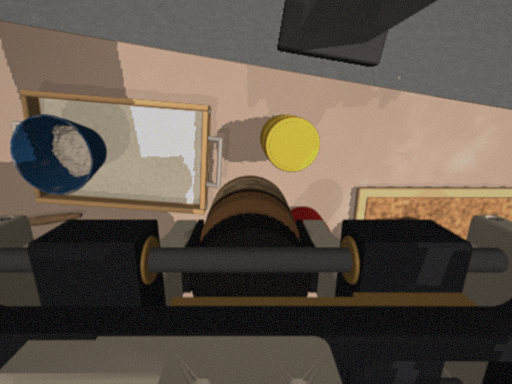

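View pics/s7.png

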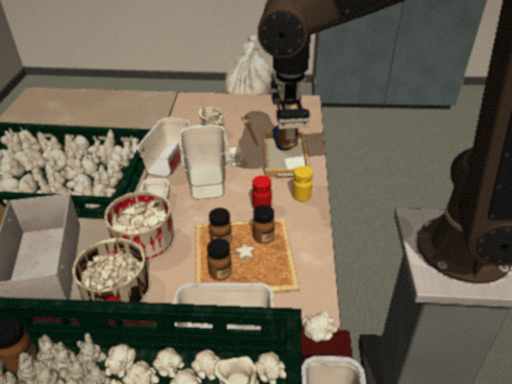

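```bash
python3 -c "
from h import *
s=np.load('s7.npy',allow_pickle=True).item()
im=cv2.imread('pics/w7.png')[:,:,::-1]; crop(im,0,80,230,225,3.4,'pics/w7c.png')
C=np.array([onz('wrist',p,.028,s)[:2] for p in[(211,104),(207,213),(23,91),(38,206)]]);print(C.round(4),C.mean(0))
print('cup rim',onz('wrist',(53,155),.062,s))"
```

```text
[[ 0.3945 -0.2877]
 [ 0.5328 -0.2767]
 [ 0.4147 -0.506 ]
 [ 0.5572 -0.4968]] [ 0.47481252 -0.39178424]
cup rim [ 0.47679076 -0.45131608  0.062     ]
```

View pics/w7c.png

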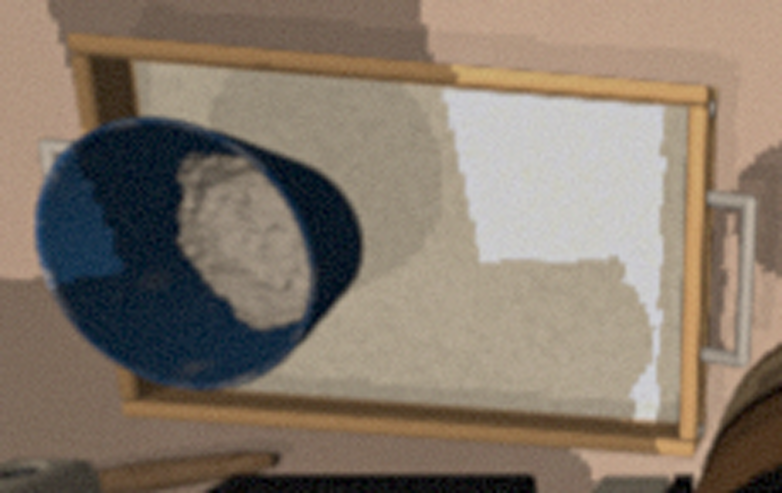

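carry_out([
  [0,-0.025,0,0,0,-0.02],
  [0,-0.03,0,0,0,-0.02],
  [0,-0.03,0,-0.004,0,-0.02],
  [-0.001,-0.017,0,0,0,-0.01],
  [0,0,0,0,0,0],
])

```text
time_s: 19.38
tcp_pos: [0.4697, -0.3296, 0.2057]
eef_rot: [179.8, -0.0, -174.8]
contact_force: [1.0, 0.3, -3.8]
gripper_width: 0.0576
```

```bash
python3 -c "
from h import *
delta(.4695,-.335,.06,-175)"
```

```text
t 19.38 d [-0.0002 -0.0054 -0.1457] rot [-0.0031 -0.0006 -0.0034] M [-0.01  -0.102 -0.001] F [ 1.   0.3 -3.8] j [-15.6  12.  -13.9  -0.2 -64.1 -69.1] w 0.0576
```

carry_out([
  [0,-0.004,-0.02,0,0,0],
  [0,0,-0.025,0,0,0],
  [0,0,-0.025,0,0,0],
  [0,0,-0.025,0,0,0],
  [0,0,-0.02,0,0,0],
  [0,0,-0.008,0,0,0],
  [0,0,0,0,0,0],
])

```text
time_s: 19.97
tcp_pos: [0.4717, -0.3267, 0.0808]
eef_rot: [179.8, 0.2, -174.5]
contact_force: [-1.0, -0.1, -4.3]
gripper_width: 0.0573
```

```bash
python3 -c "
from h import *
delta(.4695,-.335,.048,-175)
im=r.capture('side'); crop(im,220,95,340,215,5,'pics/p1.png')"
```

```text
t 19.97 d [-0.0022 -0.0083 -0.0328] rot [-0.0036  0.003  -0.0084] M [-0.026  0.113  0.039] F [-1.  -0.1 -4.3] j [-15.3  18.9 -22.8  -0.3 -48.2 -69. ] w 0.0573
```

View pics/p1.png

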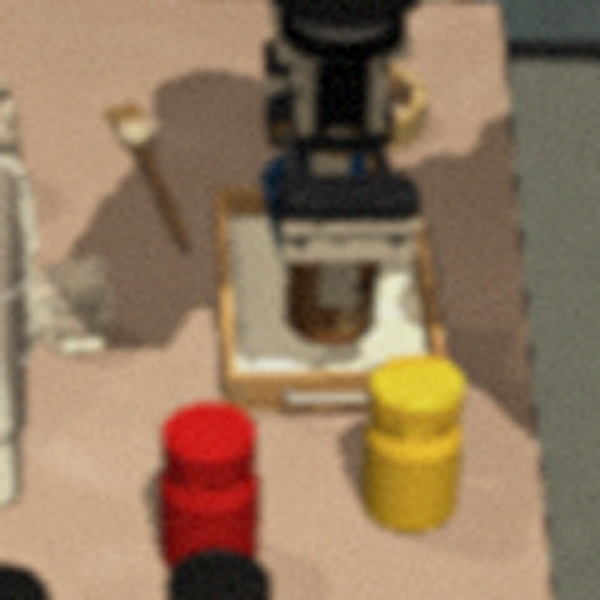

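carry_out([
  [-0.002,-0.008,-0.01,-0.003,0.003,-0.008],
  [0,-0.001,-0.01,0,0,0],
  [0,0,-0.006,0,0,0],
  [0,0,-0.002,0,0,0],
  [0,0,0,0,0,0],
])

```text
time_s: 20.43
tcp_pos: [0.4735, -0.3368, 0.0559]
eef_rot: [-179.8, 0.4, -174.9]
contact_force: [-0.4, 1.2, -3.3]
gripper_width: 0.0573
```

```bash
python3 -c "
from h import *
delta(.4695,-.335,.048,-175)"
```

```text
t 20.43 d [-0.004   0.0018 -0.0079] rot [ 0.0028  0.0073 -0.0022] M [-0.028  0.051 -0.011] F [-0.4  1.2 -3.3] j [-16.1  21.1 -23.7   0.1 -44.8 -68.8] w 0.0573
```

carry_out([
  [-0.003,0,-0.006,0.002,0.007,0],
  [0,0,-0.004,0,0,0],
  [0,0,-0.003,0,0,0],
])

```text
time_s: 20.68
tcp_pos: [0.471, -0.3376, 0.0462]
eef_rot: [-179.8, 0.1, -174.8]
contact_force: [-8.0, 13.9, 36.8]
gripper_width: 0.0579
```

```bash
python3 -c "
from h import *
delta(.4695,-.335,.048,-175)"
```

```text
t 20.68 d [-0.0015  0.0026  0.0018] rot [ 0.0026  0.0014 -0.0034] M [5.659 2.88  0.129] F [-8.  13.9 36.8] j [-16.2  21.8 -24.2   0.2 -43.9 -68.7] w 0.0579
```

carry_out([
  [0,0,0.002,0,0,0],
  [0,0,0,0,0,0],
])

```text
time_s: 20.85
tcp_pos: [0.4716, -0.3378, 0.0496]
eef_rot: [-179.8, 0.2, -174.8]
contact_force: [0.3, -1.1, -3.5]
gripper_width: 0.0578
```

```bash
python3 -c "
from h import *
delta(.4695,-.335,.048,-175)"
```

```text
t 20.85 d [-0.0021  0.0028 -0.0016] rot [ 0.0033  0.0033 -0.0038] M [-0.035 -0.059 -0.057] F [ 0.3 -1.1 -3.5] j [-16.2  21.5 -24.1   0.2 -44.2 -68.7] w 0.0578
```

carry_out([
  [0,0.001,-0.0015,0,0,0],
  [0,0,-0.001,0,0,0],
])

```text
time_s: 21.02
tcp_pos: [0.4718, -0.3368, 0.047]
eef_rot: [-179.8, 0.2, -174.8]
contact_force: [-0.3, 1.0, -3.9]
gripper_width: 0.0576
```

```bash
python3 -c "
from h import *
delta(.4695,-.335,.048,-175)"
```

```text
t 21.02 d [-0.0023  0.0018  0.001 ] rot [ 0.0035  0.0043 -0.0034] M [ 0.009  0.012 -0.013] F [-0.3  1.  -3.9] j [-16.1  21.7 -24.3   0.2 -43.7 -68.8] w 0.0576
```

Within about a millimetre of the floor; touch down and release with a part opening.

carry_out([
  [0,0,-0.001,0,0,0],
])

```text
time_s: 21.1
tcp_pos: [0.4719, -0.3369, 0.0462]
eef_rot: [-179.8, 0.2, -174.8]
contact_force: [-5.1, 4.5, 17.8]
gripper_width: 0.0573
```

```bash
python3 -c "
from h import *
delta(.4695,-.335,.048,-175)"
```

```text
t 21.1 d [-0.0024  0.0019  0.0018] rot [ 0.0038  0.0044 -0.0037] M [ 2.621  1.866 -0.062] F [-5.1  4.5 17.8] j [-16.1  21.7 -24.3   0.2 -43.6 -68.8] w 0.0573
```

carry_out([
  [0,0,0,0,0,0],
  [0,0,0,0,0,0],
  [0,0,0,0,0,0],
  [0,0,0,0,0,0],
  [0,0,0,0,0,0],
], fingers=-0.64)

```text
time_s: 21.52
tcp_pos: [0.4734, -0.3377, 0.0467]
eef_rot: [-179.7, 0.3, -174.7]
contact_force: [0.7, -0.4, -1.1]
gripper_width: 0.0716
```

```bash
python3 -c "
from h import *
delta(.4695,-.335,.15,-175)
im=r.capture('side'); crop(im,220,95,340,215,5,'pics/p2.png')"
```

```text
t 21.52 d [-0.0039  0.0027  0.1033] rot [ 0.0054  0.0064 -0.0047] M [ 0.033  0.017 -0.048] F [ 0.7 -0.4 -1.1] j [-16.1  21.8 -24.3   0.3 -43.6 -68.8] w 0.0716
```

View pics/p2.png

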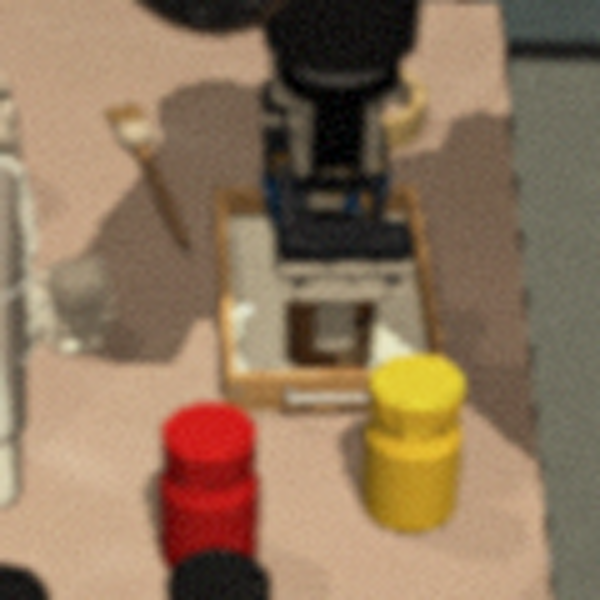

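carry_out([
  [0,0,0.01,0,0,0],
  [0,0,0.015,0,0,0],
  [0,0.001,0.015,0,0,0],
  [0,0,0.02,0,0,0],
  [0,0,0.02,0,0,0],
  [0,0,0.03,0,0,0],
  [0,0,0.03,0,0,0],
  [0,0,0.03,0,0,0],
  [0,-0.02,0.02,0,0,0],
  [0,-0.03,0,0,0,0],
  [0,-0.03,0,0,0,0],
  [0,0,0,0,0,0],
])

```text
time_s: 22.57
tcp_pos: [0.4705, -0.4182, 0.2571]
eef_rot: [-179.4, 0.5, -174.5]
contact_force: [1.2, 0.5, 0.3]
gripper_width: 0.0723
```

```bash
python3 -c "
from h import *
delta(.4695,-.335,.15,-175)
im=r.capture('side'); crop(im,180,95,340,300,3.9,'pics/p3.png'); cv2.imwrite('pics/sideE.png',im[:,:,::-1])
im=r.capture('wrist'); cv2.imwrite('pics/w8.png',im[:,:,::-1])
im=r.capture('scene'); cv2.imwrite('pics/sceneE.png',im[:,:,::-1])
print('pred mid at cap',proj('wrist',[[.4715,-.337,.101]]))"
```

```text
t 22.57 d [-0.001   0.0832 -0.1071] rot [ 0.0102  0.0103 -0.0094] M [ 0.077 -0.047 -0.03 ] F [1.2 0.5 0.3] j [-23.7  14.8  -3.6   0.3 -70.8 -60.9] w 0.0723
pred mid at cap [[315.12401353 183.52423834]]
```

View pics/p3.png

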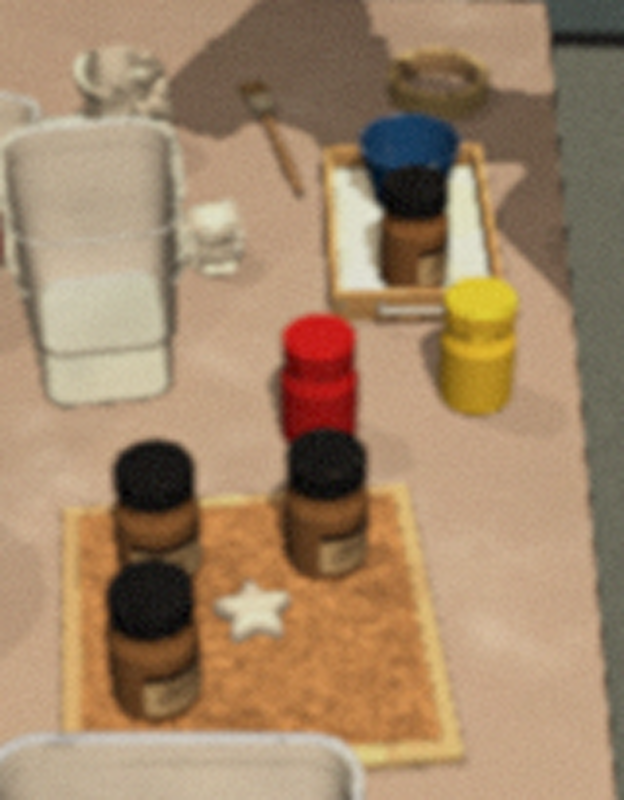

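View pics/w8.png

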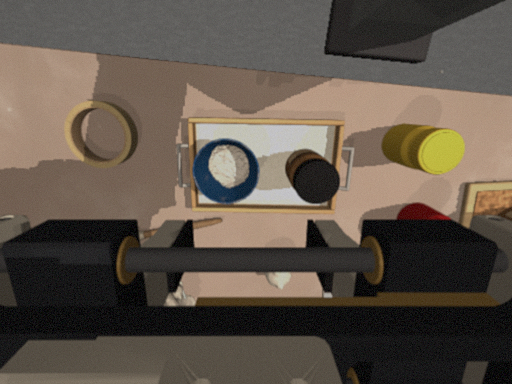

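View pics/sceneE.png

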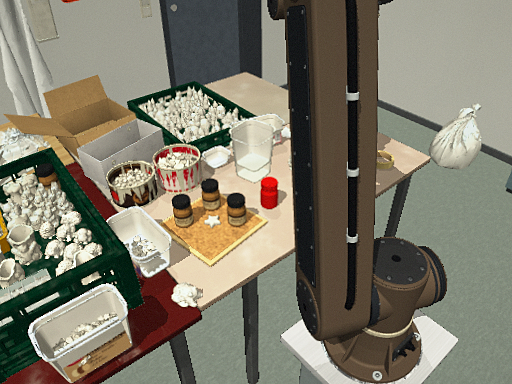

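```bash
python3 -c "
from plant import r
print(r.close_job())"
```

```text
the job is handed in; nothing more can be done
None
```

I twisted each of the four caps clockwise by about 37°. Only the near-left jar, at about (0.509, 0.106), was loose. It now stands in the rework tray, and I handed the job in at about 22.6 s.

- **Which caps were loose:** I compared each jar's label before and after its twist. The labels on the other three jars turned with the cap, so those caps are tight. The loose jar's label stayed put apart from a shift of under 1 pixel. The wrist moment was too noisy to tell loose from tight. The scene view of the far-right jar was also unclear, but the side view settled it.
- **Carrying and setting down:** I gripped the loose jar by the glass, with the grasp point about 10 mm above the jar's mid point. I set it on the tray floor and released it with the fingers only partly open. The first touchdown pressed at about 37 N on the wrist, so I eased off and set it down again at about 18 N.
- **Last checks:** The final pictures show the jar upright in the free half of the tray, clear of the walls and the cup. The three tight jars are upright where they stood, and the star, cup, frog and owl look unmoved. The gripper was clear of everything. I did not measure the final positions of the tight jars or the casts, only looked at them.

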